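# Fetch the grinder spacer with sprung tongs and press it home

## Robot

A 6-joint arm with a two-finger parallel gripper is mounted at the origin on a cart in front of the work surface, level with it; the furniture and walls round the work are solid. World frame = base frame: x ahead of the robot, y to its left, z up, the work surface at z = 0. Lengths are in m, angles in rad, forces in N, time in s.
With the tool pointing down it reaches from about 0.325 to 0.775 m from the base axis. Payload 9.3 kg.
Tool frame: the origin (TCP) lies at the very end of the fingers, on their centre line; the grasp point (between the pads) lies 19 mm behind it; z points along the fingers, y is the direction in which the jaws open and shut (so a half turn about z gives the same grasp; the last joint's range is limited). The gripper opens to 85 mm and grips with 20 to 120 N. Pads are 22 mm wide; open, the fingers measure 114 mm over their backs; the gripper's body (76 mm by 85 mm) begins 54 mm behind the grasp point. The pads swing forward as they close: fully open they stand 13 mm farther back than shut.
Start: joints at [1.125, 0.259, 0.021, 1.334, 0, 1.418], TCP at [0.159, 0.527, 0.231] pointing down, gripper open.
Joint ranges: [-3.04, 3.04], [-0.91, 1.82], [-1.04, 1.36], [-1.92, 1.95], [-1.52, 1.45], [-3.14, 3.14]. Speed limits (rad/s): [2.22, 2.22, 2.79, 3.14, 3.14, 3.14].

## Interface

Orientations are given as a unit quaternion [w, x, y, z].
In Python, from rig import * gives the robot as it stands.
- The arm moves only by the shell command python3 -m inch 'ROWS' [FORCE]. ROWS is text: rows parted by semicolons, each of 7 numbers parted by spaces: the shift along the world's x, y, z in mm, then the turn, a rotation vector about the world's x, y, z in rad, then the opening, from -1 (shut) to 1 (fully open), so that 0 is half open. A call has 1 to 5 rows; each row shifts and turns the pose as measured when the row begins; what a row does not reach is not made up. A row lasts 1/10 s, in which the tool goes at most 50 mm and 8.59 degrees, less where a joint would pass 70% of its speed; a pose out of reach is approached as far as the arm can. A call is refused whole if a number of a shift passes 50 or a number of a turn 0.15, either way. A call with a gripper value outside its range is refused whole. The fingers move at their own pace and stop on an object; FORCE is the grip in N (left out, the last holds). Time passes only in rows, so rows that do not move let the fingers close. It gives the time, the measured TCP pose, the force and the opening at its end, in the units of the state.
- read_state(): the state, without advancing time (a new reading comes with each control period).
- get_image(name): name is "scene" or "top"; returns the picture (420x560x3 uint8, red, green, blue); there is no depth.
- camera_params(name): a dict with "K" (3x3 intrinsics, pixels), "k1" (the pictures are not rectified: a ray, as slopes to the right and down, at radius r is drawn at 1 + k1 r^2 times it, then the intrinsics apply), "position" and "attitude" of the camera in the world. Camera axes: x right, y down, z forward; pixel columns grow to the right and rows downward; lengths in m; the calibration is good to about 2 mm. A picture is of the moment at which its call begins. camera_params takes no time and is no camera call.
- close_job(): hands the job in, once; it reports no verdict.
The state is a dict: "time_s": time; "joint_positions": joint angles; "dq": joint speeds; "joint_efforts": joint torques, N m; "eef_pos": TCP position; "tool_rot": TCP orientation; "wrist_force": force on the tool from outside, world axes, zero at the start; "ft_torque": the same for the moment, N m; "opening": finger opening in m.
Only numpy, scipy, OpenCV 4.12 (cv2) and the standard library are available. Lean on these libraries where they do the work, as an engineer would, in place of code of your own. Each camera call takes 0.05 s, during which the arm holds its last target.

## Task

Put the coffee grinder's foot back together: take the sprung tongs from their stand, reach down into the narrow pocket of the wooden parts block, squeeze the tongs shut on the white square spacer and draw it out. Thread it onto the foot's upright spindle and press it straight down with a steady 10 to 15 N for about half a second, so that it pushes the stiff brass sleeve fully home; then let go of it and hang the tongs back upright in their stand, fully down. The spacer is brittle: handle it only with the tongs, squeeze and push gently (never over 20 N of push), do not jam the tongs against the block, and leave the other things on the worktop alone.

Things in the scene. Friction and masses are not known exactly. Their poses are not given: they have to be found in the camera images.
- tongs_grip (a point): middle of the grip of the open sprung steel tongs, half-way between the two black ribbed grip pads (18 mm wide, 34 mm high, outer faces 39 mm apart). z up along the upright tongs, y the line of squeezing. Fixed to the +y arm: squeezed by d, the true middle is d/2 toward +y. Tips 130 mm below, top of the bow 35 mm above; a 6 mm round pin juts out of each arm 37 mm below (51 mm over all)
- tongs_jaws (a point): point midway between the open tongs' jaws, 7 mm above the tips; moves with the +y arm like tongs_grip. Open, the jaws' inner faces are 25 mm apart, outer faces 33 mm; on the 18 mm spacer 18 and 26 mm (pads 32 mm). Shoulders stand 3 mm inward of each jaw face from 13 to 19 mm above the tips: on a spacer level with the tips they lie just above its top and can push it down
- tongs: the sprung tongs as a whole (110 g), hanging upright in the stand: two flat parallel arms, 14 mm wide (x), 4 mm thick. The +y arm is one with the bow's black clamp; the -y arm slides toward it against a spring by up to 12 mm (pads then 27 mm apart): 4 N on the pads to begin, 7 N at 7 mm, where the jaws reach the spacer; let go, it springs open. Origin at tip level
- tongs_right: the -y, sliding arm of the tongs (origin as that of the tongs when open)
- stand: fixed aluminium tongs stand, base plate 66 x 84 mm: upright rectangular sleeve 100 mm high, opening 19 mm (x) by 36 mm (y) inside; above it the two x side walls flare outward to 109 mm. The tongs hang in it by their pins on the two end (y) walls, tips 10 mm above the worktop, tongs' y along the stand's y (either way round). Origin under its centre, z up
- stand_mouth (a point): centre of the stand's mouth, 100 mm above the worktop, at the height of the end walls' tops on which the pins rest; axes as the stand. In place, tongs_grip is 40 mm above and tongs_jaws 83 mm below this point
- block: fixed wooden parts block 44 x 60 x 85 mm (foot plate 52 x 68 mm), origin under its centre, z up; one pocket from above, 24 mm (x) by 38 mm (y), 75 mm deep, floor 10 mm above the worktop. A pin 5 mm thick and 5 mm high in the middle of its floor stands loosely in the spacer's hole
- pocket_mouth (a point): centre of the pocket's mouth on the top face of the block, axes as the block
- spacer: white ceramic spacer, 18 x 18 x 12 mm with a 9 mm round hole straight through; mass about 20 g; brittle: cracks if squeezed with over 40 N or pushed with over 20 N; origin at the centre of its underside
- spacer_center (a point): centre of the spacer, half-way up; z along its hole. It starts flat on the pocket's floor, sides roughly along the block's
- foot: fixed grinder foot: black round base 72 mm across, 8 mm high, origin under its centre, z up; steel spindle 7 mm thick up to 62 mm, its last 8 mm a cone to 2 mm. A brass sleeve 15 mm across slides stiffly on it (5 N to push, stays where left); its top starts 27 to 32 mm high and is home on a hard stop at 20 mm, so a spacer pressed home has its centre 26 mm above the foot's underside
- spindle_tip (a point): tip of the spindle, 62 mm above the foot's underside, z along the spindle
- mug_2: small white and red cup, bystander
- lemon_1: lemon, bystander
- lime_1: lime, bystander
- teaspoon_1: steel teaspoon, bystander
- spoon_1: steel spoon, bystander
Mind the look-alikes: they are no part of the job. What is shaped like the foot but green or purple is not meant.

How it is judged:
By the outcome, as a careful person would: the job done as asked, in the order asked, and still so for the second after the job is handed in, with the robot touching nothing.
It also fails if it takes over 72 s, if anything falls off the work surface, if the arm or the gripper's body presses on something with over 40 N, if the wrist force passes 120 N, or if a joint passes its speed limit or range.

## Working session

There is one attempt and no reset: what is moved stays moved. The work goes in short steps, Python scripts to look and compute and a shell command to move; the robot and the scene stay as the last step left them, time stands still between calls to the robot, and variables do not carry over. Pictures are saved under pics/ and viewed, and the job is handed in when it is done.

```bash
mkdir -p pics; ls; python3 - <<'E'
from rig import *
import cv2
print(read_state())
for n in ("scene","top"):
    im=get_image(n); cv2.imwrite(f"pics/{n}0.png",im[:,:,::-1]); print(n,camera_params(n))
E
```

```text
pics
{'time_s': 0.0, 'joint_positions': array([ 1.12541986e+00,  2.59184719e-01,  2.07450819e-02,  1.33368381e+00,
       -3.61130416e-05,  1.41819087e+00]), 'dq': array([-0.00036748,  0.00087537,  0.00170936,  0.00013342, -0.00166519,
        0.00070867]), 'joint_efforts': array([ 2.44755174e-03, -5.55634546e+01,  3.44533467e+01,  1.38525496e-02,
        6.45281034e-05, -3.12601060e-05]), 'eef_pos': array([0.15862742, 0.52633165, 0.23066366]), 'tool_rot': array([-1.78199565e-04,  1.45863214e-01,  9.89304545e-01, -6.39437183e-04]), 'wrist_force': array([-0.07969417,  0.4229733 , -0.07387674]), 'ft_torque': array([0.01370958, 0.00382162, 0.01585408]), 'opening': 0.08552009932264547}
scene {'K': array([[416.56381123,   0.        , 281.24554362],
       [  0.        , 416.56381123, 203.91643572],
       [  0.        ,   0.        ,   1.        ]]), 'k1': -0.0021310735283133204, 'position': array([ 0.01299978, -0.18386027,  0.66325802]), 'attitude': array([-0.41103398,  0.82360308, -0.34663331,  0.18048375])}
top {'K': array([[448.95513209,   0.        , 273.93528565],
       [  0.        , 448.95513209, 205.13979451],
       [  0.        ,   0.        ,   1.        ]]), 'k1': -0.10181439586626059, 'position': array([0.29776   , 0.33309257, 1.24205923]), 'attitude': array([-0.0722359 ,  0.71871428, -0.68767873,  0.07300502])}
```

View pics/scene0.png

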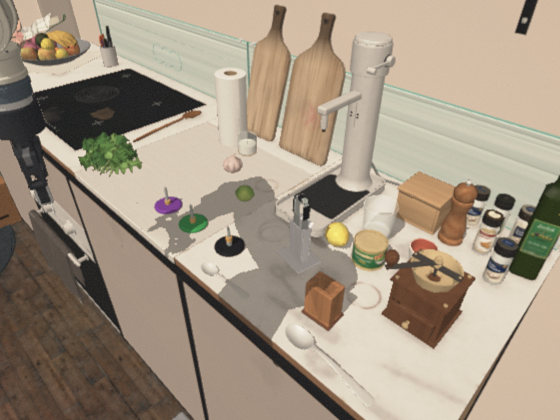

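View pics/top0.png

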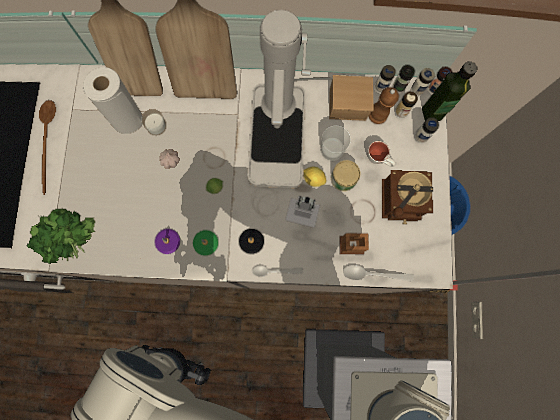

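The scene shows the stand with the tongs at about (300,245), the wooden block at (323,300), and the black foot at (230,245). The green foot at (193,222) and the purple one at (168,204) are look-alikes. In the top view: stand (303,209), block (354,243), black foot (251,241), green (205,242), purple (167,241). Next come crops and helpers.

```bash
cat > h.py <<'E'
import numpy as np, cv2
from rig import *
from scipy.spatial.transform import Rotation as R
def cam(n):
    p=camera_params(n); q=p["attitude"]; return p["K"],p["k1"],np.array(p["position"]),R.from_quat(np.r_[q[1:],q[0]]).as_matrix()
def proj(n,P):
    K,k,c,M=cam(n); v=(np.atleast_2d(P)-c)@M; s=v[:,:2]/v[:,2:]; s=s*(1+k*(s**2).sum(1,keepdims=True)); return s*K[0,0]+K[:2,2]
def ray(n,px):
    K,k,c,M=cam(n); d=(np.array(px,float)-K[:2,2])/K[0,0]; s=d.copy()
    for _ in range(20): s=d/(1+k*(s@s))
    v=M@np.r_[s,1]; return c,v/np.linalg.norm(v)
def atz(n,px,z):
    c,v=ray(n,px); return c+v*(z-c[2])/v[2]
def tri(a,b):
    (c1,v1),(c2,v2)=ray("scene",a),ray("top",b)
    t=np.linalg.lstsq(np.c_[v1,-v2],c2-c1,rcond=None)[0]
    p,q=c1+v1*t[0],c2+v2*t[1]; return (p+q)/2,np.linalg.norm(p-q)
def crop(im,x0,y0,x1,y1,s,f):
    o=cv2.resize(im[y0:y1,x0:x1,::-1],None,fx=s,fy=s,interpolation=cv2.INTER_CUBIC)
    for x in range((x0+9)//10*10,x1,10):
        cv2.putText(o,str(x),((x-x0)*s,8),0,.33,(0,0,255),1); cv2.line(o,((x-x0)*s,10),((x-x0)*s,16),(0,0,255),1)
    for y in range((y0+9)//10*10,y1,10):
        cv2.putText(o,str(y),(0,(y-y0)*s+4),0,.33,(0,0,255),1)
    cv2.imwrite(f,o)
E
python3 - <<'E'
from h import *
s=cv2.imread("pics/scene0.png")[:,:,::-1]; t=cv2.imread("pics/top0.png")[:,:,::-1]
crop(s,270,185,370,335,5 if 0 else 4,"pics/c1.png")
crop(s,200,220,265,275,10,"pics/c2.png")
crop(t,235,185,385,260,5,"pics/c3.png")
E
```

```text
(no output)
```

View pics/c1.png

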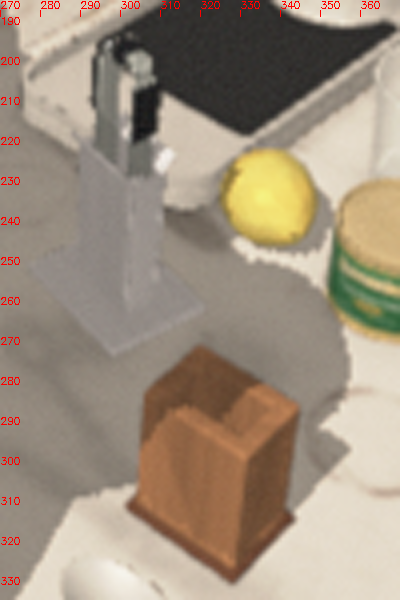

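View pics/c2.png

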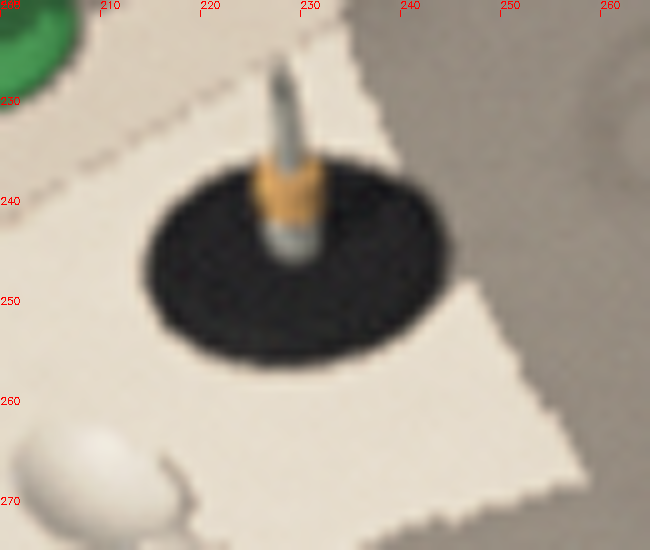

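View pics/c3.png

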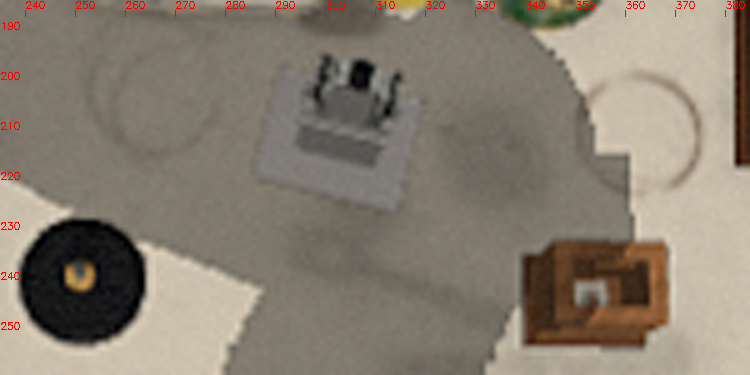

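```bash
python3 - <<'E'
from h import *
s=cv2.imread("pics/scene0.png")[:,:,::-1]; t=cv2.imread("pics/top0.png")[:,:,::-1]
crop(s,275,188,325,238,12,"pics/d1.png")
crop(t,280,190,330,230,14,"pics/d2.png")
crop(t,332,226,372,260,16,"pics/d3.png")
crop(s,275,235,325,280,12,"pics/d4.png")
crop(s,298,268,348,334,9,"pics/d5.png")
E
```

```text
(no output)
```

View pics/d1.png

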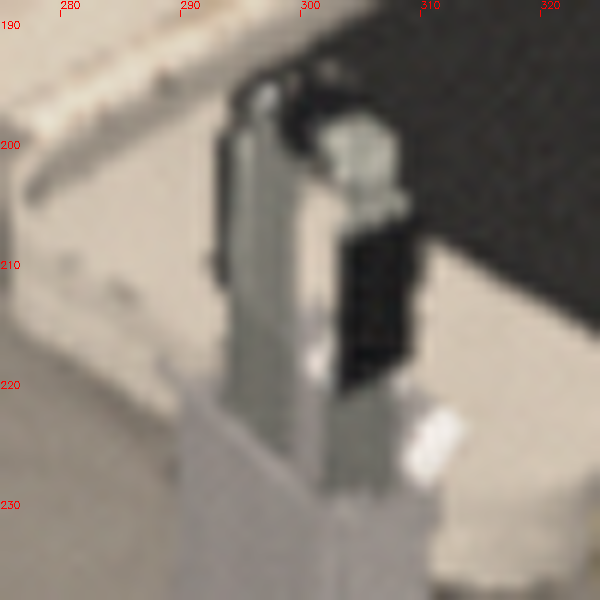

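View pics/d2.png

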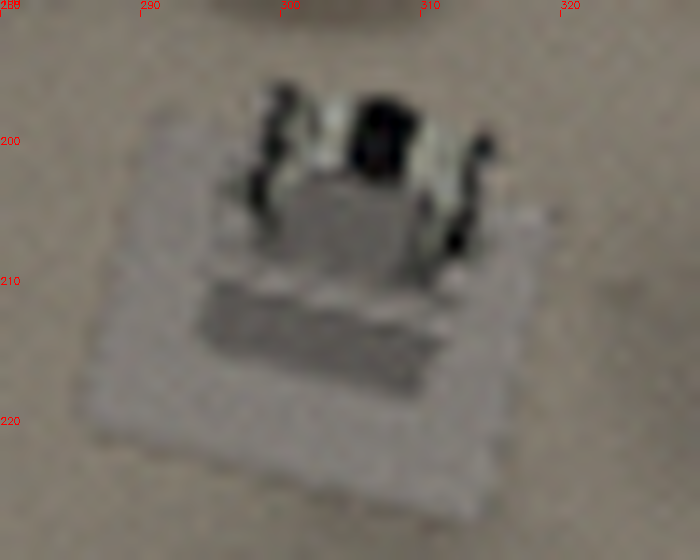

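View pics/d3.png

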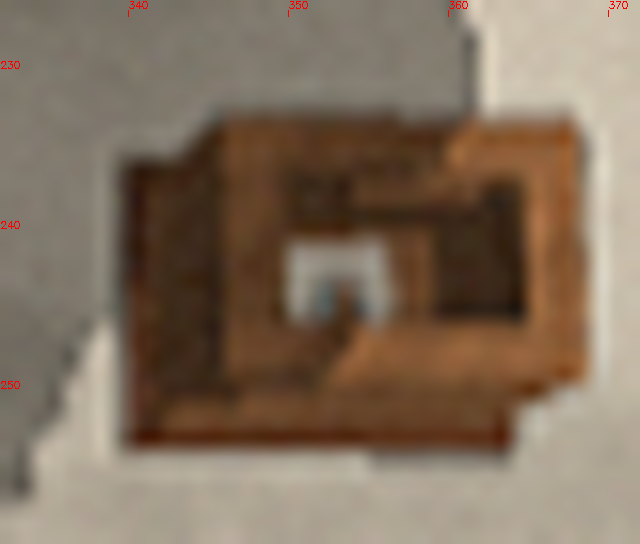

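View pics/d4.png

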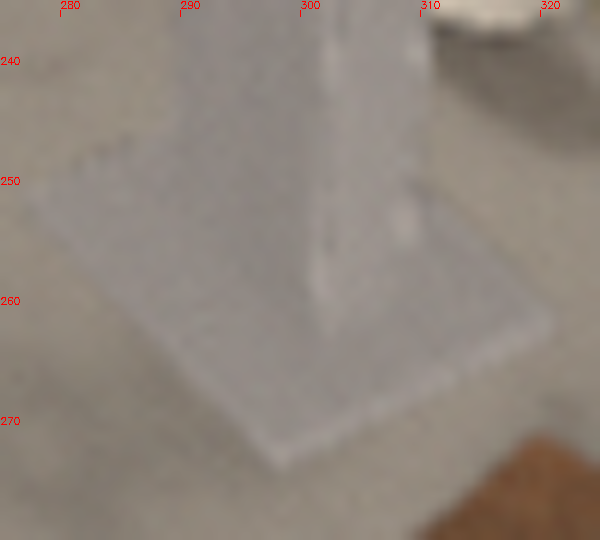

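View pics/d5.png

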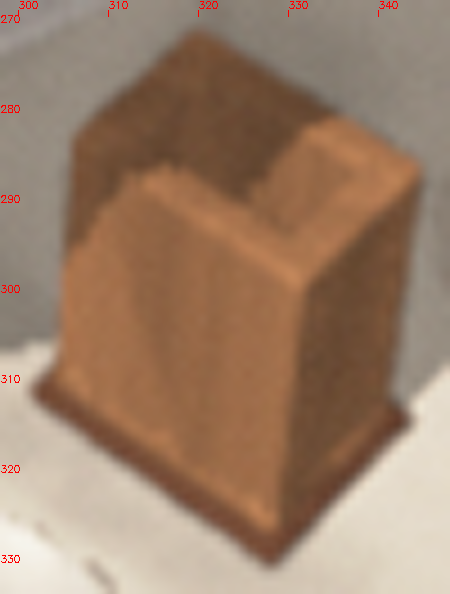

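```bash
cat > fit.py <<'E'
from h import *
from scipy.optimize import least_squares
def fit(obs,x0):
    def f(p):
        r=[]
        c,s=np.cos(p[2]),np.sin(p[2])
        for n,px,P in obs:
            W=[p[0]+c*P[0]-s*P[1],p[1]+s*P[0]+c*P[1],P[2]]
            r.append((proj(n,W)[0]-(np.array(px)-.5)))
        return np.concatenate(r)
    o=least_squares(f,x0,loss="soft_l1"); return o.x,f(o.x).reshape(-1,2)
S,T="scene","top"
E
python3 - <<'E'
from fit import *
h=3
print("approx stand",atz(T,(302.5,212),0),"block",atz(T,(351,245),0))
# frames: image right=-y, image up=+x
z=.006
st=[(T,(291,198),(.033,.042,z)),(T,(319.5,205.5),(.033,-.042,z)),(T,(314,227),(-.033,-.042,z)),(T,(286,220.5),(-.033,.042,z)),
 (S,(277,252),(-.033,.042,z)),(S,(298,273.5),(-.033,-.042,z)),(S,(320.5,261.5),(.033,-.042,z))]
for zz in (0,.004,.008):
  o=[(a,b,(c[0],c[1],zz)) for a,b,c in st]
  x,r=fit(o,[*atz(T,(302.5,212),0)[:2],0]); print("stand",zz,x.round(4)); 
  for nm in (S,T):
    xx,_=fit([q for q in o if q[0]==nm],x); print("  ",nm,xx.round(4))
print(r.round(1))
a,b=.022,.03;A,B=.026,.034
bl=[(T,(345.7,233.5),(a,b,.085)),(T,(368,233.5),(a,-b,.085)),(T,(368,249.7),(-a,-b,.085)),
 (T,(339.8,236.2),(A,B,.003)),(T,(340,253.8),(-A,B,0.003)),(T,(363.6,253.8),(-A,-B,0.003)),
 (S,(305,284.5),(-a,b,.085)),(S,(319,272),(a,b,.085)),(S,(343.5,287),(a,-b,.085)),(S,(330.5,299.5),(-a,-b,.085)),
 (S,(301.3,312),(-A,B,0)),(S,(328,331),(-A,-B,0)),(S,(343.5,315),(A,-B,0))]
x,r=fit(bl,[*atz(T,(351,245),0)[:2],0]); print("block",x.round(4)); print(r.round(1).tolist())
for nm in (S,T):
    xx,_=fit([q for q in bl if q[0]==nm],x); print("  ",nm,xx.round(4))
print("spacer",atz(T,(352.8,243.9),.022), "white l/r edges",atz(T,(349.5,243),.022),atz(T,(356,243),.022), atz(T,(353,240.5),.022))
print("foot base",atz(T,(251,240.8),.008),atz(S,(229,245.6),.008))
print("tip",tri((227.5,225.3),(249.3,238.5)),atz(S,(227.5,225.3),.062),atz(T,(249.3,238.5),.062))
print("top pads grip z.14",atz(T,(299,203),.157),atz(T,(313.2,203.7),.157))
print("pads scene",atz(S,(292.5,200),.157),atz(S,(306,207),.157))
E
```

```text
approx stand [0.54082851 0.25612196 0.        ] block [0.45315903 0.11785616 0.        ]
stand 0 [ 0.5409  0.2595 -0.209 ]
   scene [ 0.5434  0.2636 -0.1939]
   top [ 0.5402  0.2572 -0.2017]
stand 0.004 [ 0.5397  0.2589 -0.2047]
   scene [ 0.5403  0.261  -0.1941]
   top [ 0.5394  0.2574 -0.2018]
stand 0.008 [ 0.5381  0.258  -0.2037]
   scene [ 0.5372  0.2583 -0.1942]
   top [ 0.5386  0.2577 -0.202 ]
[[-0.3  0.1]
 [ 0.2 -0.2]
 [ 0.4  0.8]
 [-0.9  0. ]
 [-0.5 -0.7]
 [ 0.1  0.1]
 [ 1.5  0.1]]
block [0.4538 0.1203 0.0457]
[[-1.2, -0.4], [-0.7, -0.5], [-0.0, 0.0], [-1.4, -0.3], [-1.1, 0.7], [-0.3, 0.6], [0.0, -0.8], [0.4, -1.1], [1.9, -0.3], [0.8, 1.1], [-1.1, 1.4], [0.0, 1.8], [0.3, 1.2]]
   scene [0.4546 0.1218 0.0489]
   top [0.4539 0.1182 0.035 ]
spacer [0.45363953 0.11674002 0.022     ] white l/r edges [0.45574467 0.12586712 0.022     ] [0.45648338 0.10793365 0.022     ] [0.463043   0.11628619 0.022     ]
foot base [0.45187741 0.39635602 0.008     ] [0.45015505 0.39530387 0.008     ]
tip (array([0.45125464, 0.39760954, 0.06674718]), np.float64(0.0019640529680558867)) [0.45562265 0.40176836 0.062     ] [0.45104421 0.39840735 0.062     ]
top pads grip z.14 [0.53237472 0.27520189 0.157     ] [0.53218036 0.24001246 0.157     ]
pads scene [0.53293093 0.27718171 0.157     ] [0.53459052 0.24160777 0.157     ]
```

```bash
python3 - <<'E'
from h import *
print("spout",tri((324,108),(280,120)),tri((372,45),(280,30)))
print("sink edge",atz("top",(275,187),0),"lemon",atz("top",(315,178),.02))
E
python3 -m inch '30 -21 0 0 0 0.03 1; 30 -21 0 0 0 0.03 1;30 -21 0 0 0 0.03 1; 30 -21 0 0 0 0 1;30 -21 0 0 0 0 1' 30
```

```text
spout (array([0.69058723, 0.33271528, 0.29377798]), np.float64(0.00419552157378117)) (array([0.8583091 , 0.34044497, 0.39162784]), np.float64(0.00183198540086172))
sink edge [0.60987867 0.33670714 0.        ] lemon [0.63611405 0.22503757 0.02      ]
time_s: 0.6
eef_pos: [0.309, 0.4193, 0.2286]
tool_rot: [-0.001, 0.095, 0.995, -0.002]
wrist_force: [-0.5, 1.1, -0.3]
opening: 0.0856
```

```bash

python3 -m inch '40 -28 0 0 0 -0.01 1; 40 -28 0 0 0 0 1;40 -28 0 0 0 0 1; 40 -28 0 0 0 0 1;40 -28 0 0 0 0 1'
python3 -m inch '15 -11 0 0 0 0 1; 10 -8 0 0 0 0 1; 3 -1 0 0 0 0 1;0 0 0 0 0 0 1'
```

```text
time_s: 1.1
eef_pos: [0.5127, 0.2739, 0.2277]
tool_rot: [-0.002, 0.099, 0.995, -0.002]
wrist_force: [0.7, 2.0, 0.2]
opening: 0.0853
time_s: 1.5
eef_pos: [0.5447, 0.2496, 0.2253]
tool_rot: [-0.004, 0.102, 0.995, -0.003]
wrist_force: [0.4, -0.1, -0.5]
opening: 0.0857
```

```bash
cat >> h.py <<'E'
def need(x,y,z,yaw):
    s=read_state(); q=s["tool_rot"]; r0=R.from_quat(np.r_[q[1:],q[0]])
    # tool y axis = (-sin yaw, cos yaw,0), z down -> x = y x z
    ya=np.array([-np.sin(yaw),np.cos(yaw),0]); za=np.array([0,0,-1.]); xa=np.cross(ya,za)
    r1=R.from_matrix(np.c_[xa,ya,za])
    print("shift mm",((np.array([x,y,z])-s["eef_pos"])*1000).round(1),"turn",(r1*r0.inv()).as_rotvec().round(3),"F",s["wrist_force"].round(1),"op",round(s["opening"],4),"t",round(s["time_s"],2))
def snap(tag,sc=None,tp=None,k=(8,8)):
    for n,b,kk in (("scene",sc,k[0]),("top",tp,k[1])):
        if b: crop(get_image(n),*b,kk,f"pics/{tag}_{n}.png")
E
python3 - <<'E'
from h import *
need(.539,.2585,.2,-.204)
snap("a",(240,140,340,260),(270,160,340,230),(5,8))
E
```

```text
shift mm [ -5.7   8.9 -25.3] turn [ 0.005 -0.009  0.   ] F [ 0.4 -0.1 -0.5] op 0.0857 t 1.5
```

View pics/a_scene.png

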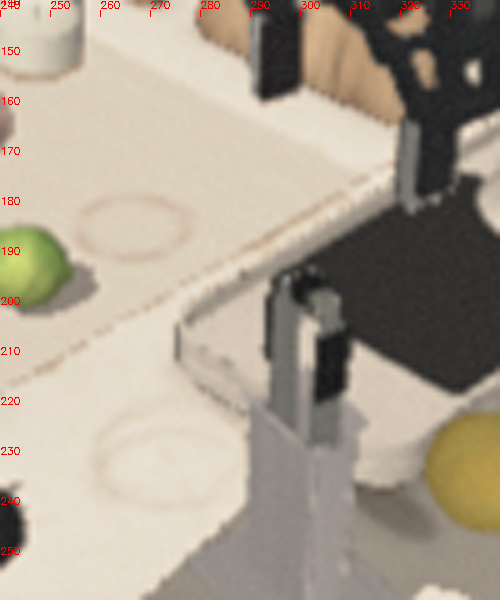

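View pics/a_top.png

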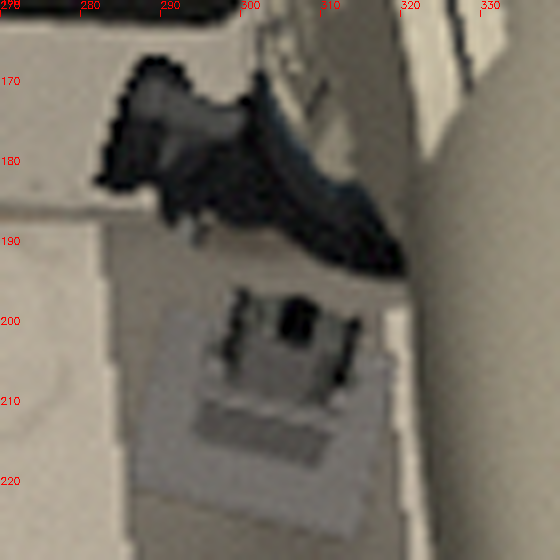

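```bash
python3 - <<'E'
from h import *
p=read_state()["eef_pos"]
for dz in (0,.013): print(proj("scene",p+[0,0,dz])+.5, proj("top",p+[0,0,dz])+.5)
E
python3 -m inch '-3 4.5 0 0.005 -0.009 0 0.2; -2 3.5 0 0 0 0 0.2;0 0 0 0 0 0 0.2'
python3 - <<'E'
from h import *
need(.539,.2585,.123,-.204)
E
```

```text
[[308.15815615 175.43260195]] [[312.19877072 192.8842196 ]]
[[308.49677891 169.73813356]] [[312.69440914 191.57382703]]
time_s: 1.9
eef_pos: [0.5364, 0.2612, 0.2264]
tool_rot: [0.001, 0.1, 0.995, 0.001]
wrist_force: [0.6, -0.4, 0.4]
opening: 0.0515
shift mm [   2.6   -2.7 -103.4] turn [-0.001  0.002 -0.005] F [ 0.6 -0.4  0.4] op 0.0515 t 1.9
```

```bash

python3 -m inch '1 -1 -20 0 0 -0.005 0.2; 1 -1 -20 0 0 0 0.2;0 0 -20 0 0 0 0.2;0 0 -15 0 0 0 0.2;0 0 0 0 0 0 0.2'
python3 - <<'E'
from h import *
need(.539,.2585,.120,-.204)
snap("b",(270,150,340,240),None,(6,8))
E
```

```text
time_s: 2.4
eef_pos: [0.5366, 0.2618, 0.1513]
tool_rot: [0.003, 0.1, 0.995, 0.002]
wrist_force: [-0.4, -0.3, -0.8]
opening: 0.0512
shift mm [  2.4  -3.3 -31.3] turn [-0.002  0.006 -0.004] F [-0.4 -0.3 -0.8] op 0.0512 t 2.4
```

View pics/b_scene.png

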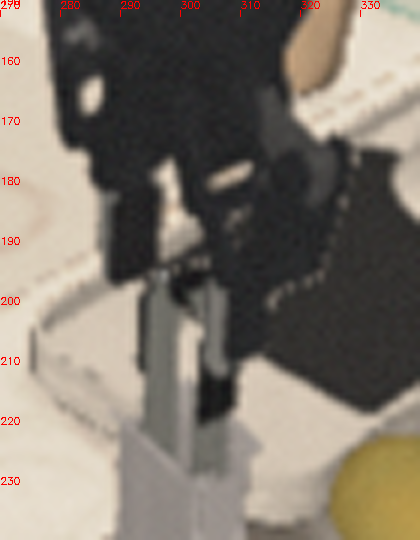

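```bash

python3 -m inch '3 -4 0 0 0.006 -0.004 0.2; 0 0 0 0 0 0 0.2'
python3 - <<'E'
from h import *
need(.539,.2585,.120,-.204)
p=read_state()["eef_pos"]
y=np.array([np.sin(.2),np.cos(.2),0])
for dz in (.006,):
  for d in (-.0257,.0257): print(proj("scene",p+[0,0,dz]+y*d)+.5)
E
```

```text
time_s: 2.65
eef_pos: [0.5406, 0.2583, 0.1543]
tool_rot: [0.001, 0.102, 0.995, 0.002]
wrist_force: [-0.1, 0.3, 0.7]
opening: 0.0512
shift mm [ -1.6   0.2 -34.3] turn [-0.003  0.003 -0.   ] F [-0.1  0.3  0.7] op 0.0512 t 2.65
[[310.09028385 207.78496377]]
[[295.00714608 195.39056433]]
```

```bash

python3 -m inch '-1 0 -12 -0.003 0.003 0 0.2; 0 0 -12 0 0 0 0.2;0 0 -9 0 0 0 0.2;0 0 0 0 0 0 0.2'
python3 - <<'E'
from h import *
need(.539,.2585,.120,-.204)
snap("c",(270,150,340,240),(270,160,340,230),(6,8))
E
```

```text
time_s: 3.05
eef_pos: [0.5402, 0.2582, 0.1197]
tool_rot: [0.001, 0.102, 0.995, 0.001]
wrist_force: [-0.6, -0.2, -0.0]
opening: 0.0511
shift mm [-1.2  0.3  0.3] turn [-0.001  0.002 -0.   ] F [-0.6 -0.2 -0. ] op 0.0511 t 3.05
```

View pics/c_scene.png

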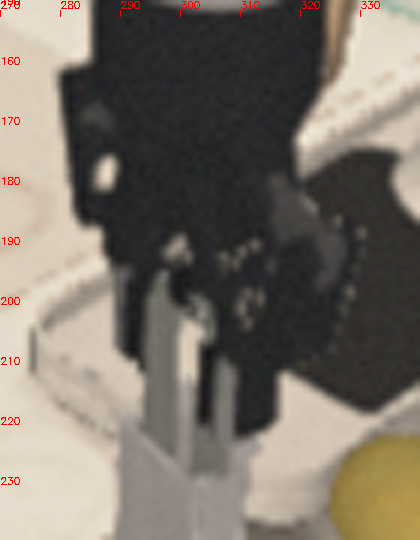

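```bash

python3 -m inch '0 0 0 0 0 0 -0.02; 0 0 0 0 0 0 -0.08;0 0 0 0 0 0 -0.12; 0 0 0 0 0 0 -0.12' 20
python3 - <<'E'
from h import *
need(.539,.2585,.120,-.204)
E
```

```text
time_s: 3.55
eef_pos: [0.5412, 0.2586, 0.122]
tool_rot: [0.002, 0.102, 0.995, 0.001]
wrist_force: [-0.2, 0.2, -2.0]
opening: 0.0376
shift mm [-2.2 -0.1 -2. ] turn [-0.002  0.005 -0.   ] F [-0.2  0.2 -2. ] op 0.0376 t 3.55
```

```bash

python3 -m inch '0 0 0 0 0 0 -0.15; 0 0 10 -0.002 0.005 0 -0.15;0 0 10 0 0 0 -0.15; 0 0 10 0 0 0 -0.15; 0 0 0 0 0 0 -0.15' 20
python3 - <<'E'
from h import *
need(.539,.2585,.235,-.204)
snap("d",(265,130,345,240),None,(5,8))
E
```

```text
time_s: 4.05
eef_pos: [0.5409, 0.2585, 0.1535]
tool_rot: [-0.0, 0.102, 0.995, -0.0]
wrist_force: [-0.4, -0.2, -1.0]
opening: 0.0365
shift mm [-1.9  0.  81.5] turn [ 0.    -0.001 -0.   ] F [-0.4 -0.2 -1. ] op 0.0365 t 4.05
```

View pics/d_scene.png

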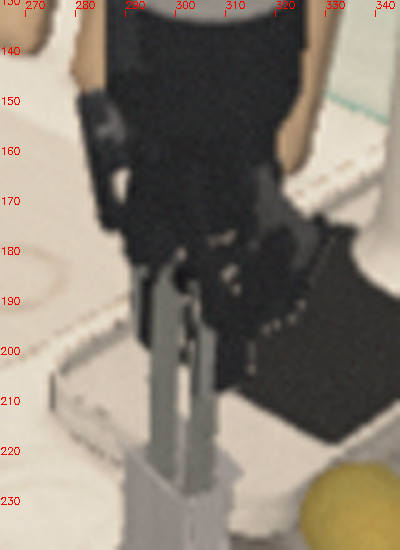

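Tongs rising with the gripper, their arms longer above the mouth at (300,225). Lifting on out of the sleeve.

```bash

python3 -m inch '0 0 20 0 0 0 -0.15; 0 0 20 0 0 0 -0.15;0 0 20 0 0 0 -0.15; 0 0 20 0 0 0 -0.15; 0 0 0 0 0 0 -0.15'
python3 - <<'E'
from h import *
need(.539,.2585,.245,-.204)
snap("e",(255,100,345,240),(260,150,350,230),(4,7))
E
```

```text
time_s: 4.6
eef_pos: [0.5395, 0.258, 0.233]
tool_rot: [-0.002, 0.102, 0.995, -0.001]
wrist_force: [0.1, -1.0, -0.7]
opening: 0.0363
shift mm [-0.5  0.5 12. ] turn [ 0.002 -0.004 -0.   ] F [ 0.1 -1.  -0.7] op 0.0363 t 4.6
```

View pics/e_scene.png

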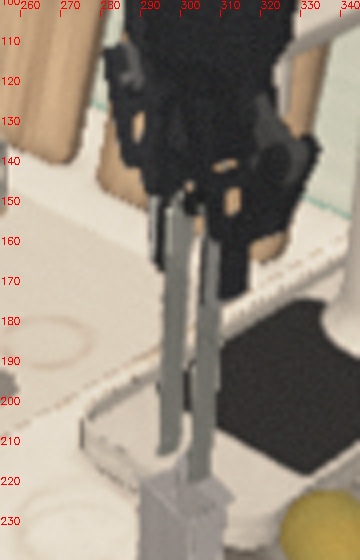

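View pics/e_top.png

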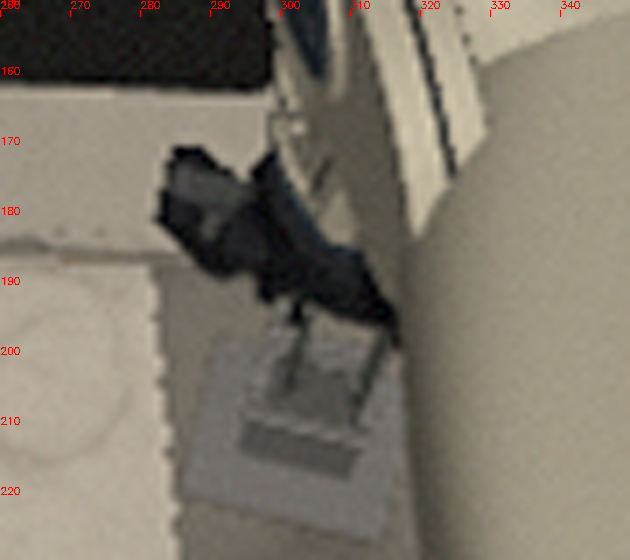

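```bash
cat >> h.py <<'E'
def tips(drop=.112,d=.003,off=(0,0)):
    s=read_state(); q=s["tool_rot"]; M=R.from_quat(np.r_[q[1:],q[0]]).as_matrix()
    o=.0165-d/2; i=.0125-d/2; out={}
    for nm,yy in (("+",(o,i)),("-",(-o,-i))):
        for y in yy:
            for x in (-.007,.007):
                P=s["eef_pos"]+M@np.array([x+off[0],y+off[1],drop])
                out[(nm,y>0 and y or y,x)]=(P.round(4),(proj("scene",P)[0]+.5).round(1),(proj("top",P)[0]+.5).round(1))
    return out
E
python3 - <<'E'
from h import *
for k,v in tips().items(): print(k,*v)
snap("f",(280,190,320,235),None,(12,7))
E
```

```text
('+', 0.015000000000000001, -0.007) [0.5477 0.2707 0.1181] [299.4 213.6] [300.5 200.9]
('+', 0.015000000000000001, 0.007) [0.534  0.2736 0.1183] [294.1 215.8] [299.3 206.1]
('+', 0.011000000000000001, -0.007) [0.5469 0.2668 0.1182] [300.5 214.6] [302.  201.3]
('+', 0.011000000000000001, 0.007) [0.5331 0.2696 0.1183] [295.2 216.8] [300.8 206.5]
('-', -0.015000000000000001, -0.007) [0.5416 0.2413 0.1183] [307.9 220.9] [311.9 203.7]
('-', -0.015000000000000001, 0.007) [0.5279 0.2442 0.1184] [302.5 223.3] [310.7 208.9]
('-', -0.011000000000000001, -0.007) [0.5424 0.2453 0.1183] [306.8 220. ] [310.4 203.3]
('-', -0.011000000000000001, 0.007) [0.5287 0.2481 0.1184] [301.4 222.2] [309.1 208.5]
```

View pics/f_scene.png

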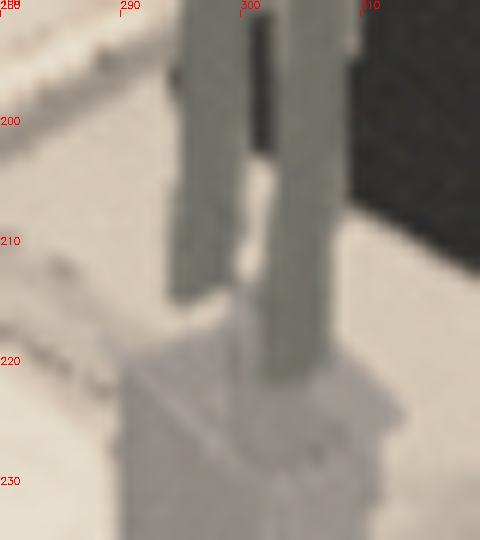

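```bash

python3 -m inch '-14 -23 3 0 0 0.06 -0.14; -14 -23 3 0 0 0.06 -0.14; -14 -23 0 0 0 0.06 -0.14; -14 -23 0 0 0 0.06 -0.14; -14 -23 0 0 0 0 -0.14'
python3 - <<'E'
from h import *
need(.4543,.12,.23,.045)
E
```

```text
time_s: 5.25
eef_pos: [0.4644, 0.1409, 0.2266]
tool_rot: [-0.01, -0.025, 1.0, -0.004]
wrist_force: [1.0, -0.4, -0.6]
opening: 0.0368
shift mm [-10.1 -20.9   3.4] turn [ 0.008 -0.019 -0.005] F [ 1.  -0.4 -0.6] op 0.0368 t 5.25
```

```bash

python3 -m inch '-5 -11 2 0.008 -0.019 -0.005 -0.14; -5 -10 2 0 0 0 -0.14; 0 0 0 0 0 0 -0.14; 0 0 0 0 0 0 -0.14'
python3 - <<'E'
from h import *
need(.4543,.12,.23,.045)
for k,v in tips(d=.002).items(): print(k,*v)
snap("g",(290,230,355,335),(325,215,380,265),(6,10))
E
```

```text
time_s: 5.65
eef_pos: [0.4508, 0.1169, 0.2271]
tool_rot: [-0.003, -0.021, 1.0, -0.001]
wrist_force: [0.1, 0.1, -1.5]
opening: 0.0366
shift mm [3.5 3.1 2.9] turn [ 0.001 -0.007  0.003] F [ 0.1  0.1 -1.5] op 0.0366 t 5.65
('+', 0.0155, -0.007) [0.4564 0.1325 0.1151] [322.1 269.6] [353.6 238.7]
('+', 0.0155, 0.007) [0.4424 0.1319 0.1152] [317.4 273.7] [353.8 244.2]
('+', 0.0115, -0.007) [0.4565 0.1285 0.1151] [323.8 270.7] [355.2 238.7]
('+', 0.0115, 0.007) [0.4426 0.1279 0.1152] [319.1 274.8] [355.4 244.2]
('-', -0.0155, -0.007) [0.4577 0.1016 0.1151] [335.9 278. ] [365.8 238.7]
('-', -0.0155, 0.007) [0.4437 0.101  0.1152] [331.3 282.3] [366.  244.2]
('-', -0.0115, -0.007) [0.4575 0.1055 0.1151] [334.1 276.9] [364.2 238.7]
('-', -0.0115, 0.007) [0.4435 0.105  0.1152] [329.5 281.2] [364.4 244.2]
```

View pics/g_scene.png

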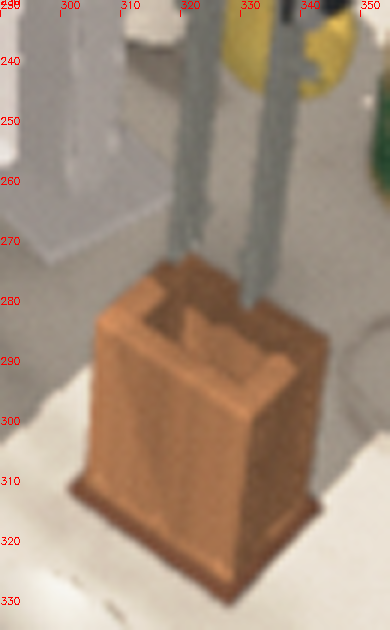

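View pics/g_top.png

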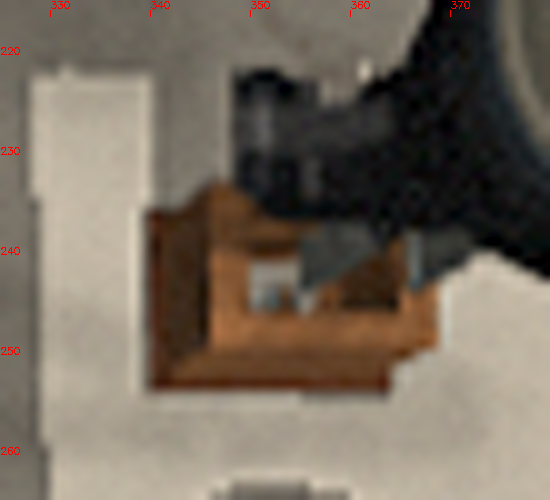

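```bash
python3 - <<'E'
from fit import *
a,b=.022,.03;A,B=.026,.034
t=[(S,(305.2,284),(-a,b,.085)),(S,(320,271.5),(a,b,.085)),(S,(344,287),(a,-b,.085)),(S,(330.5,300),(-a,-b,.085))]
g=[(S,(301.3,311.5),(-A,B,0)),(S,(327.7,331),(-A,-B,0)),(S,(344,314.5),(A,-B,0))]
tt=[(T,(345.7,233.5),(a,b,.085)),(T,(368,233.5),(a,-b,.085)),(T,(368,249.7),(-a,-b,.085))]
tg=[(T,(339.8,236.2),(A,B,.0)),(T,(340,254.2),(-A,B,0.0)),(T,(363.8,254.2),(-A,-B,0.0))]
for n,o in (("s top",t),("s foot",g),("t top",tt),("t foot",tg),("all",t+g+tt+tg)):
    x,r=fit(o,[.454,.12,.045]); print(n,x.round(4),abs(r).max().round(2))
print(r.round(1).tolist())
p=x
def W(x,y,z): c,s=np.cos(p[2]),np.sin(p[2]); return [p[0]+c*x-s*y,p[1]+s*x+c*y,z]
for n in (S,T): print(n,[ (proj(n,W(x,y,.085))[0]+.5).round(1).tolist() for x,y in ((-.012,.019),(.012,.019),(.012,-.019),(-.012,-.019))])
E
```

```text
s top [0.4532 0.1205 0.0265] 1.1
s foot [0.4578 0.1225 0.0254] 0.53
t top [0.4532 0.1187 0.0327] 0.49
t foot [0.4544 0.1169 0.0383] 0.41
all [0.4541 0.12   0.031 ] 1.97
[[0.1, -0.5], [-0.1, -0.6], [1.7, -0.0], [0.8, 0.7], [-0.8, 1.7], [0.3, 1.9], [0.0, 2.0], [-0.9, -0.7], [-0.4, -0.5], [0.0, 0.1], [-1.3, -0.4], [-1.2, 0.1], [-0.7, 0.4]]
scene [[313.3, 283.5], [321.3, 276.6], [337.6, 286.9], [329.7, 294.3]]
top [[349.2, 245.8], [349.0, 236.6], [363.5, 236.8], [363.7, 245.9]]
```

```bash

python3 -m inch '3 2.5 0 0.001 -0.006 -0.01 -0.14; 0 0 -8 0 0 0 -0.14; 0 0 -5 0 0 0 -0.14;0 0 0 0 0 0 -0.14'
python3 - <<'E'
from h import *
need(.4535,.1193,.205,.032)
for k,v in tips(d=.002).items(): print(k,*v)
snap("h",(300,250,350,310),(335,225,375,260),(10,14))
E
```

```text
time_s: 6.15
eef_pos: [0.455, 0.1214, 0.212]
tool_rot: [-0.001, -0.017, 1.0, 0.0]
wrist_force: [-0.9, -0.1, -1.0]
opening: 0.0366
shift mm [-1.5 -2.1 -7. ] turn [ 0.    -0.002 -0.002] F [-0.9 -0.1 -1. ] op 0.0366 t 6.15
('+', 0.0155, -0.007) [0.4613 0.1371 0.1   ] [321.3 272.7] [350.8 237.5]
('+', 0.0155, 0.007) [0.4473 0.1366 0.1   ] [316.6 276.8] [351.  242.9]
('+', 0.0115, -0.007) [0.4615 0.1331 0.1   ] [323.  273.8] [352.4 237.5]
('+', 0.0115, 0.007) [0.4475 0.1326 0.1   ] [318.4 277.9] [352.5 242.9]
('-', -0.0155, -0.007) [0.4624 0.1061 0.1   ] [334.8 281.1] [362.8 237.6]
('-', -0.0155, 0.007) [0.4484 0.1057 0.1   ] [330.2 285.4] [362.9 243. ]
('-', -0.0115, -0.007) [0.4622 0.1101 0.1   ] [333. 280.] [361.3 237.5]
('-', -0.0115, 0.007) [0.4483 0.1097 0.1   ] [328.4 284.2] [361.4 243. ]
```

View pics/h_scene.png

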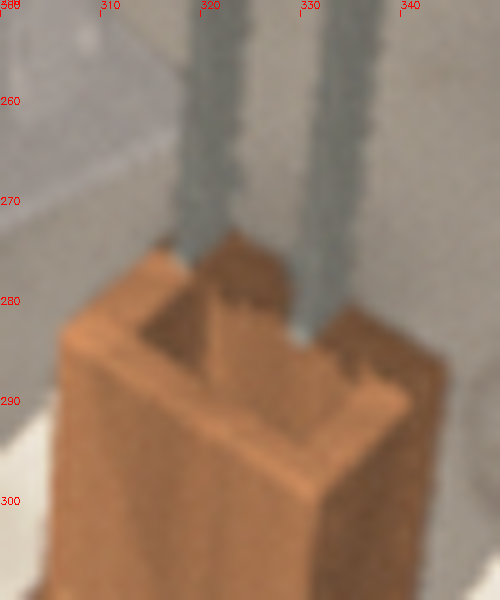

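View pics/h_top.png

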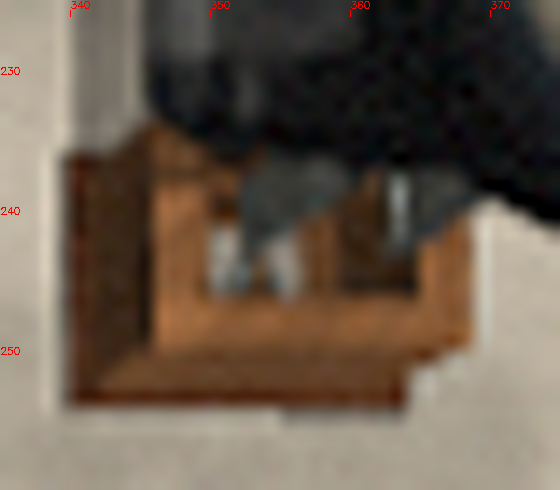

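```bash

python3 -m inch '-1.5 -1.2 -6 0 -0.002 0 -0.14; 0 0 -6 0 0 0 -0.14; 0 0 -6 0 0 0 -0.14;0 0 0 0 0 0 -0.14'
python3 - <<'E'
from h import *
need(.4535,.1202,.205,.032)
for k,v in tips(d=.002).items(): print(k,*v[1:])
snap("i",(300,250,350,310),(335,225,375,260),(10,14))
E
```

```text
time_s: 6.65
eef_pos: [0.4535, 0.1199, 0.1933]
tool_rot: [0.001, -0.017, 1.0, -0.0]
wrist_force: [0.0, -0.1, -2.1]
opening: 0.0364
shift mm [ 0.   0.3 11.7] turn [-0.     0.002 -0.002] F [ 0.  -0.1 -2.1] op 0.0364 t 6.65
('+', 0.0155, -0.007) [320.8 280.4] [350.2 238.9]
('+', 0.0155, 0.007) [316.2 284.6] [350.3 244.2]
('+', 0.0115, -0.007) [322.5 281.5] [351.7 238.9]
('+', 0.0115, 0.007) [317.9 285.7] [351.8 244.3]
('-', -0.0155, -0.007) [334.2 288.9] [362. 239.]
('-', -0.0155, 0.007) [329.6 293.2] [362.1 244.3]
('-', -0.0115, -0.007) [332.4 287.8] [360.4 239. ]
('-', -0.0115, 0.007) [327.8 292.1] [360.6 244.3]
```

View pics/i_scene.png

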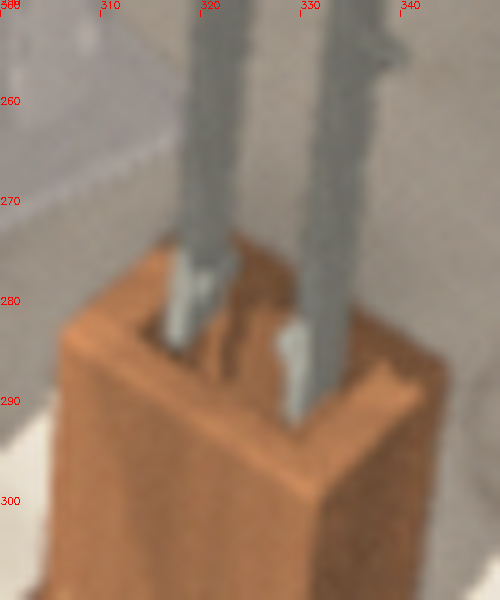

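View pics/i_top.png

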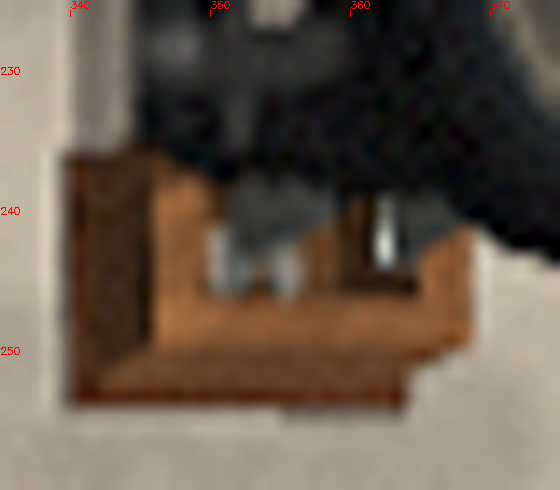

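```bash

python3 -m inch '0 0 -7 0 0.002 0 -0.14; 0 0 -7 0 0 0 -0.14; 0 0 0 0 0 0 -0.14'
python3 - <<'E'
from h import *
need(.4535,.1200,.125,.032)
print(read_state()["ft_torque"])
E
```

```text
time_s: 7.05
eef_pos: [0.4541, 0.1199, 0.1792]
tool_rot: [0.001, -0.017, 1.0, 0.0]
wrist_force: [-0.6, -0.6, 0.2]
opening: 0.0367
shift mm [ -0.6   0.1 -54.2] turn [-0.     0.001 -0.002] F [-0.6 -0.6  0.2] op 0.0367 t 7.05
[0.02666897 0.06084778 0.04045169]
```

```bash

python3 -m inch '0 0 -10 0 0 0 -0.14; 0 0 -10 0 0 0 -0.14; 0 0 -10 0 0 0 -0.14;0 0 0 0 0 0 -0.14'
python3 - <<'E'
from h import *
need(.4535,.1200,.125,.032)
snap("j",(295,210,355,310),(335,225,375,260),(6,14))
E
```

```text
time_s: 7.45
eef_pos: [0.4538, 0.1199, 0.1461]
tool_rot: [0.0, -0.017, 1.0, 0.0]
wrist_force: [-0.1, 0.4, -0.9]
opening: 0.0366
shift mm [ -0.3   0.1 -21.1] turn [-0.     0.001 -0.002] F [-0.1  0.4 -0.9] op 0.0366 t 7.45
```

View pics/j_scene.png

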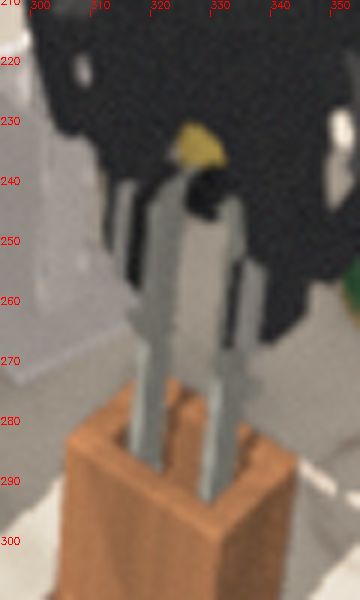

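View pics/j_top.png

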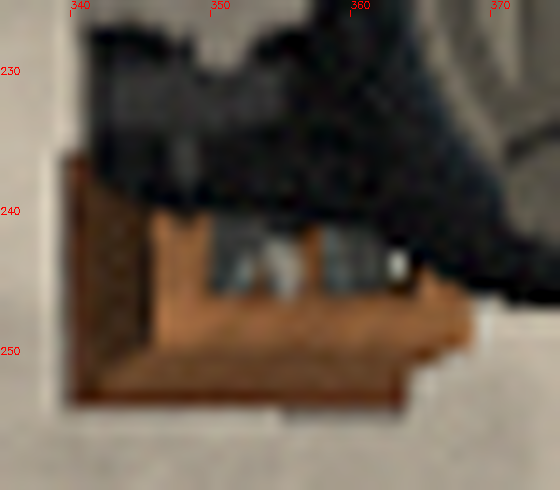

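```bash
python3 - <<'E'
from h import *
for k,v in tips(d=.002).items(): print(k,*v)
E
```

```text
('+', 0.0155, -0.007) [0.4611 0.1357 0.0354] [319.5 296.5] [347.3 240.8]
('+', 0.0155, 0.007) [0.4471 0.1352 0.0353] [315.  300.6] [347.4 245.9]
('+', 0.0115, -0.007) [0.4613 0.1317 0.0354] [321.1 297.6] [348.7 240.8]
('+', 0.0115, 0.007) [0.4473 0.1312 0.0353] [316.7 301.7] [348.8 245.9]
('-', -0.0155, -0.007) [0.4622 0.1047 0.0354] [332.3 305. ] [358.6 240.9]
('-', -0.0155, 0.007) [0.4482 0.1043 0.0353] [327.9 309.3] [358.7 246. ]
('-', -0.0115, -0.007) [0.462  0.1087 0.0354] [330.6 303.9] [357.1 240.9]
('-', -0.0115, 0.007) [0.448  0.1083 0.0353] [326.2 308.2] [357.3 246. ]
```

```bash

python3 -m inch '0 0 -5 0 0 0 -0.13; 0 0 -5 0 0 0 -0.13; 0 0 -4 0 0 0 -0.13;0 0 0 0 0 0 -0.13;0 0 0 0 0 0 -0.13'
python3 - <<'E'
from h import *
need(.4535,.1200,.1235,.032)
E
```

```text
time_s: 8.05
eef_pos: [0.455, 0.12, 0.1329]
tool_rot: [0.002, -0.017, 1.0, 0.0]
wrist_force: [0.1, -0.9, -0.7]
opening: 0.0373
shift mm [-1.5 -0.  -9.4] turn [-0.     0.004 -0.002] F [ 0.1 -0.9 -0.7] op 0.0373 t 8.05
```

```bash

python3 -m inch '-1 0 -3 0 0.004 0 -0.13; 0 0 -3 0 0 0 -0.13;0 0 0 0 0 0 -0.13;0 0 0 0 0 0 -0.13'
python3 - <<'E'
from h import *
need(.4535,.1200,.1235,.032)
E
python3 -m inch '0 0 -3 0 0 0 -0.13;0 0 0 0 0 0 -0.13'
python3 - <<'E'
from h import *
need(.4535,.1200,.1235,.032)
snap("k",(295,210,355,310),(335,225,375,260),(6,14))
E
```

```text
time_s: 8.45
eef_pos: [0.4541, 0.1201, 0.1266]
tool_rot: [0.0, -0.017, 1.0, 0.0]
wrist_force: [0.6, -0.2, -1.3]
opening: 0.0371
shift mm [-0.6 -0.1 -3.1] turn [-0.     0.    -0.002] F [ 0.6 -0.2 -1.3] op 0.0371 t 8.45
time_s: 8.65
eef_pos: [0.4541, 0.1201, 0.1235]
tool_rot: [0.0, -0.017, 1.0, 0.0]
wrist_force: [0.3, 1.3, -0.4]
opening: 0.0371
shift mm [-0.6 -0.1 -0. ] turn [-0.     0.    -0.002] F [ 0.3  1.3 -0.4] op 0.0371 t 8.65
```

View pics/k_top.png

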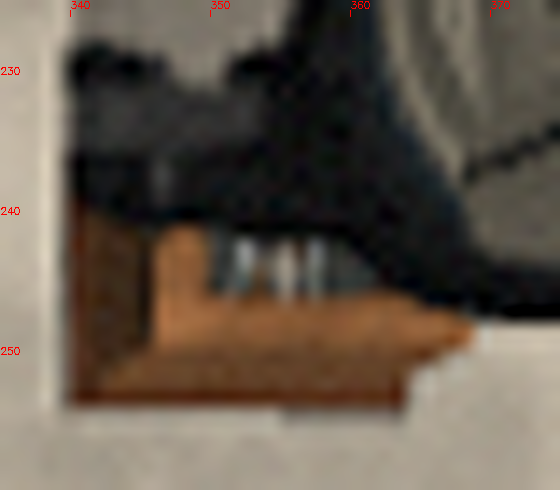

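```bash

python3 -m inch '0 0 0 0 0 0 -0.18;0 0 0 0 0 0 -0.21; 0 0 0 0 0 0 -0.24; 0 0 0 0 0 0 -0.28; 0 0 0 0 0 0 -0.32' 20
python3 -m inch '0 0 0 0 0 0 -0.34;0 0 0 0 0 0 -0.34'
python3 - <<'E'
from h import *
need(.4535,.1200,.1235,.032)
snap("l",(295,210,355,310),(335,225,375,260),(6,14))
E
```

```text
time_s: 9.25
eef_pos: [0.4545, 0.1201, 0.1241]
tool_rot: [0.001, -0.017, 1.0, 0.0]
wrist_force: [0.2, -0.3, -1.0]
opening: 0.0307
time_s: 9.45
eef_pos: [0.4545, 0.1201, 0.1241]
tool_rot: [0.001, -0.017, 1.0, 0.0]
wrist_force: [0.9, 1.0, -1.2]
opening: 0.0304
shift mm [-1.  -0.1 -0.6] turn [-0.001  0.001 -0.002] F [ 0.9  1.  -1.2] op 0.0304 t 9.45
```

View pics/l_top.png

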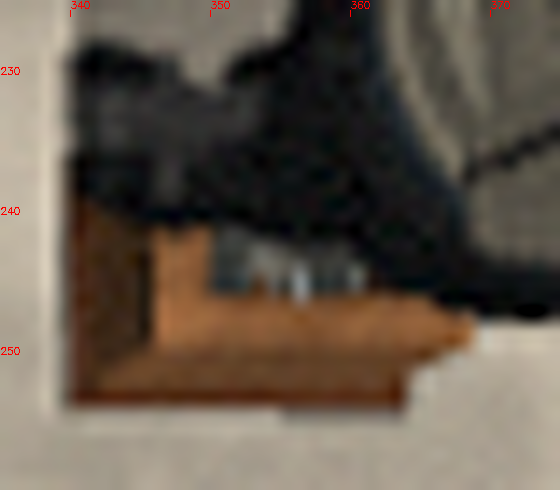

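```bash

python3 -m inch '0 0 4 0 0 0 -0.34;0 0 8 0 0 0 -0.34; 0 0 0 0 0 0 -0.34' 22
python3 - <<'E'
from h import *
need(.4535,.1200,.25,.032)
E
```

```text
time_s: 9.85
eef_pos: [0.4544, 0.1201, 0.1371]
tool_rot: [0.0, -0.017, 1.0, 0.0]
wrist_force: [-0.0, 0.1, -1.4]
opening: 0.0306
shift mm [-9.000e-01 -1.000e-01  1.129e+02] turn [-0.     0.001 -0.002] F [-0.   0.1 -1.4] op 0.0306 t 9.85
```

```bash

python3 -m inch '0 0 15 0 0 0 -0.34;0 0 15 0 0 0 -0.34; 0 0 15 0 0 0 -0.34; 0 0 15 0 0 0 -0.34;0 0 0 0 0 0 -0.34'
python3 -m inch '0 0 15 0 0 0 -0.34;0 0 15 0 0 0 -0.34; 0 0 12 0 0 0 -0.34;0 0 0 0 0 0 -0.34'
python3 - <<'E'
from h import *
need(.4535,.1200,.25,.032)
for k,v in tips(d=.007).items(): print(k,*v[1:])
snap("m",(300,210,360,310),(335,205,385,260),(6,11))
E
```

```text
time_s: 10.35
eef_pos: [0.4542, 0.1201, 0.1999]
tool_rot: [0.001, -0.017, 1.0, 0.0]
wrist_force: [0.1, -0.2, -0.7]
opening: 0.0308
time_s: 10.75
eef_pos: [0.4535, 0.12, 0.2409]
tool_rot: [-0.0, -0.017, 1.0, 0.0]
wrist_force: [0.8, 1.0, -2.2]
opening: 0.0304
shift mm [0.  0.  9.1] turn [-0.    -0.001 -0.002] F [ 0.8  1.  -2.2] op 0.0304 t 10.75
('+', 0.013000000000000001, -0.007) [323.5 263. ] [354.3 236.5]
('+', 0.013000000000000001, 0.007) [318.8 267. ] [354.5 242.1]
('+', 0.009000000000000001, -0.007) [325.3 264. ] [355.9 236.5]
('+', 0.009000000000000001, 0.007) [320.6 268.1] [356.1 242.1]
('-', -0.013000000000000001, -0.007) [335.2 270. ] [364.6 236.6]
('-', -0.013000000000000001, 0.007) [330.5 274.3] [364.8 242.2]
('-', -0.009000000000000001, -0.007) [333.4 268.9] [363.  236.6]
('-', -0.009000000000000001, 0.007) [328.6 273.1] [363.2 242.1]
```

View pics/m_scene.png

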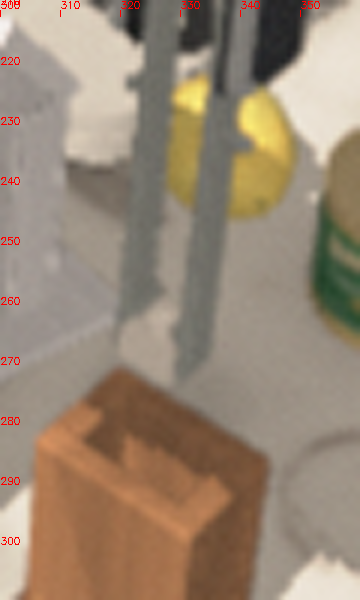

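View pics/m_top.png

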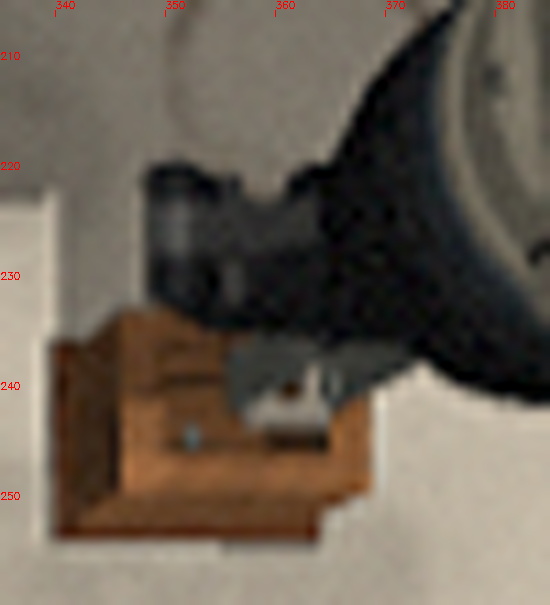

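```bash
python3 - <<'E'
from h import *
s=read_state(); print(s["eef_pos"].round(4), s["time_s"])
P=s["eef_pos"]-[0,0,.112]
for dz,n in ((0,"bottom"),(.006,"ctr"),(.012,"top")):
  print(n,proj("scene",P+[0,0,dz])[0]+.5,proj("top",P+[0,0,dz])[0]+.5)
  for a,b in ((-9,-9),(-9,9),(9,-9),(9,9)):
    Q=P+[a/1e3-.032*b/1e3,b/1e3+.032*a/1e3,dz]; print("   x",a,"y",b,(proj("scene",Q)[0]+.5).round(1),(proj("top",Q)[0]+.5).round(1))
snap("n",(310,245,345,285),(348,228,374,250),(15,24))
E
```

```text
[0.4528 0.1199 0.2395] 10.85
bottom [326.74073787 269.27028045] [359.48322039 239.63498777]
   x -9 y -9 [327.7 274.5] [363.1 243.2]
   x -9 y 9 [319.6 269.5] [356.  243.2]
   x 9 y -9 [333.8 269.1] [362.9 236.1]
   x 9 y 9 [325.8 264.2] [355.8 236. ]
ctr [327.00033675 266.8752968 ] [359.94167699 239.32207319]
   x -9 y -9 [328.  272.1] [363.6 242.9]
   x -9 y 9 [319.9 267.1] [356.4 242.9]
   x 9 y -9 [334.1 266.7] [363.4 235.8]
   x 9 y 9 [326.  261.8] [356.3 235.7]
top [327.262456   264.45699158] [360.40492887 239.00585584]
   x -9 y -9 [328.3 269.7] [364.1 242.6]
   x -9 y 9 [320.1 264.6] [356.9 242.6]
   x 9 y -9 [334.4 264.3] [363.9 235.4]
   x 9 y 9 [326.3 259.4] [356.7 235.4]
```

View pics/n_scene.png

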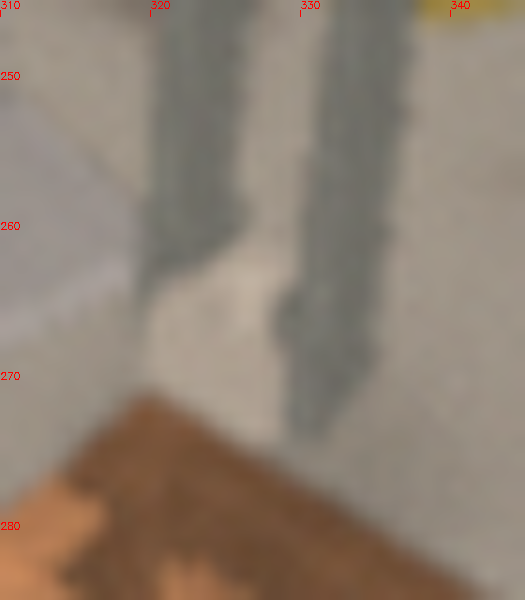

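View pics/n_top.png

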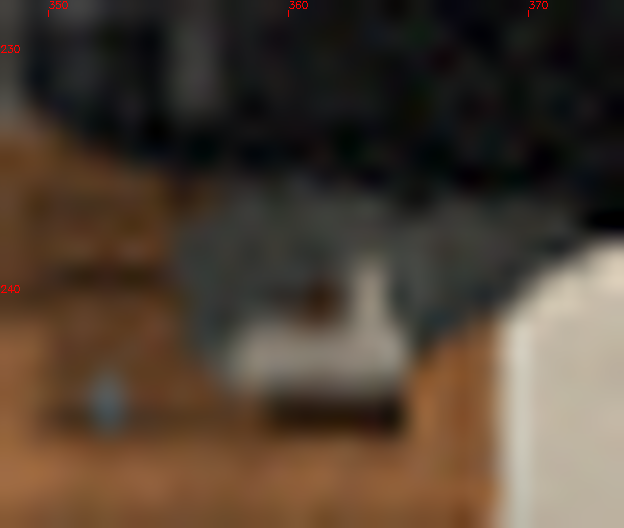

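```bash

python3 -m inch '0 15 2 0 0 0 -0.34;0 25 2 0 0 0 -0.34; 0 25 2 0 0 0 -0.34; 0 25 2 0 0 0 -0.34;0 25 2 0 0 0 -0.34'
python3 -m inch '0 25 2 0 0 0 -0.34;0 25 2 0 0 0 -0.34; 0 25 0 0 0 0 -0.34; 0 25 0 0 0 0 -0.34;0 15 0 0 0 0 -0.34'
python3 - <<'E'
from h import *
need(.4515,.3965,.24,0)
E
```

```text
time_s: 11.45
eef_pos: [0.4515, 0.2358, 0.2453]
tool_rot: [-0.005, -0.014, 1.0, -0.001]
wrist_force: [0.5, -0.1, -1.6]
opening: 0.0303
time_s: 11.95
eef_pos: [0.45, 0.3563, 0.2448]
tool_rot: [-0.007, -0.015, 1.0, -0.002]
wrist_force: [0.5, -0.6, -1.0]
opening: 0.0305
shift mm [ 1.5 40.2 -4.8] turn [ 0.004 -0.015 -0.029] F [ 0.5 -0.6 -1. ] op 0.0305 t 11.95
```

```bash

python3 -m inch '1 20 -2 0.004 -0.015 -0.029 -0.34;0 15 -2 0 0 0 -0.34; 0 4 0 0 0 0 -0.34; 0 0 0 0 0 0 -0.34; 0 0 0 0 0 0 -0.34'
python3 - <<'E'
from h import *
need(.4515,.3965,.24,0)
E
```

```text
time_s: 12.45
eef_pos: [0.4504, 0.3971, 0.2378]
tool_rot: [-0.002, -0.001, 1.0, -0.002]
wrist_force: [0.0, -0.5, -0.8]
opening: 0.0304
shift mm [ 1.1 -0.6  2.2] turn [ 0.003 -0.004 -0.003] F [ 0.  -0.5 -0.8] op 0.0304 t 12.45
```

```bash

python3 -m inch '1 0 -15 0.003 -0.004 -0.003 -0.34;0 0 -15 0 0 0 -0.34; 0 0 -10 0 0 0 -0.34; 0 0 0 0 0 0 -0.34; 0 0 0 0 0 0 -0.34'
cat > fv.py <<'E'
import sys
from h import *
need(.4515,.3965,.19,0)
s=read_state(); q=s["tool_rot"]; M=R.from_quat(np.r_[q[1:],q[0]]).as_matrix()
print(s["eef_pos"].round(4))
for dz,n in ((.112,"bottom"),(.1,"top")):
  P=s["eef_pos"]+M@np.array([0,0,dz])
  print(n,(proj("scene",P)[0]+.5).round(1),(proj("top",P)[0]+.5).round(1))
  for a,b in ((-9,-9),(-9,9),(9,-9),(9,9)):
    Q=P+[a/1e3,b/1e3,0]; print("   x",a,"y",b,(proj("scene",Q)[0]+.5).round(1),(proj("top",Q)[0]+.5).round(1))
tag=sys.argv[1]
snap(tag,(205,190,255,262),(232,220,272,256),(8,16))
E
python3 fv.py o
```

```text
time_s: 12.95
eef_pos: [0.4526, 0.3938, 0.1983]
tool_rot: [0.001, 0.001, 1.0, -0.0]
wrist_force: [0.2, -0.1, -1.1]
opening: 0.0302
shift mm [-1.1  2.7 -8.3] turn [0.    0.002 0.003] F [ 0.2 -0.1 -1.1] op 0.0302 t 12.95
[0.4526 0.3938 0.1983]
bottom [228.7 219.5] [251.2 237.2]
   x -9 y -9 [228.2 223.2] [254.4 240.8]
   x -9 y 9 [222.9 219.5] [247.5 240.5]
   x 9 y -9 [234.4 219.5] [254.8 233.9]
   x 9 y 9 [229.1 215.9] [247.9 233.6]
top [228.3 215.2] [250.9 236.5]
   x -9 y -9 [227.8 218.9] [254.3 240.2]
   x -9 y 9 [222.5 215.2] [247.2 239.9]
   x 9 y -9 [234.1 215.2] [254.6 233.2]
   x 9 y 9 [228.8 211.7] [247.6 232.9]
```

View pics/o_scene.png

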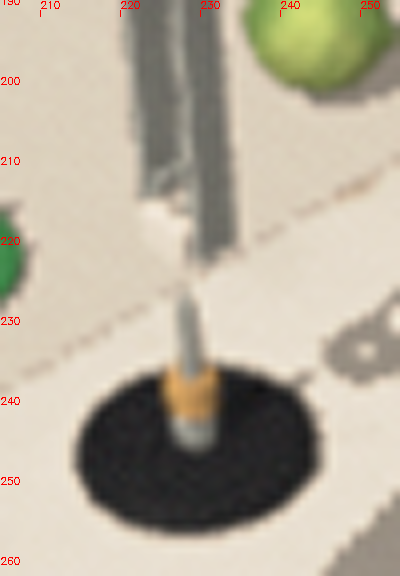

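View pics/o_top.png

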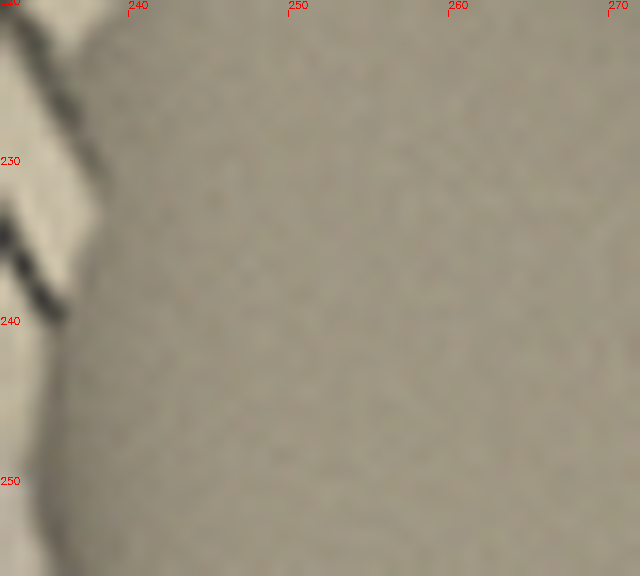

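```bash
python3 - <<'E'
from fit import *
im=cv2.imread("pics/scene0.png").astype(int)
m=(im.max(2)<70).astype(np.uint8); m[:215]=0;m[265:]=0;m[:,:205]=0;m[:,255:]=0
c=max(cv2.findContours(m,cv2.RETR_EXTERNAL,cv2.CHAIN_APPROX_NONE)[0],key=cv2.contourArea)[:,0]
h=cv2.convexHull(c)[:,0].astype(float); print("bbox",c.min(0),c.max(0))
# silhouette of cylinder r36, z 0..8 at (x,y): compare bbox extents in several directions using model hull, half pixel grow
A=np.linspace(0,2*np.pi,180)
def model(x,y): return np.vstack([proj("scene",np.c_[x+.036*np.cos(A),y+.036*np.sin(A),0*A+z]) for z in (0,.008)])
D=np.c_[np.cos(A),np.sin(A)]
sup=lambda P:(P@D.T).max(0)
so=sup(h)
o=least_squares(lambda p:sup(model(p[0],p[1]))-so-p[2],[.451,.3965,.5]); print("scene base",o.x, abs(o.fun).max())
x,y=o.x[:2]
for z in (.008,.02,.03,.054,.062): print(z,proj("scene",[x,y,z])[0]+.5, (proj("scene",[x,y,z])-proj("scene",[x,y,.008]))[0].round(1))
imt=cv2.imread("pics/top0.png").astype(int)
m=(imt.max(2)<70).astype(np.uint8); m[:222]=0;m[260:]=0;m[:,:232]=0;m[:,270:]=0
c=max(cv2.findContours(m,cv2.RETR_EXTERNAL,cv2.CHAIN_APPROX_NONE)[0],key=cv2.contourArea)[:,0]
so=sup(cv2.convexHull(c)[:,0].astype(float))
def model(x,y): return np.vstack([proj("top",np.c_[x+.036*np.cos(A),y+.036*np.sin(A),0*A+z]) for z in (0,.008)])
o=least_squares(lambda p:sup(model(p[0],p[1]))-so-p[2],[.451,.3965,.5]); print("top base",o.x, abs(o.fun).max())
E
```

```text
bbox [215 236] [244 255]
scene base [0.45397019 0.39867172 1.59496513] 0.8040435163864985
0.008 [229.81738257 244.62150161] [0. 0.]
0.02 [229.49473301 240.75399527] [-0.3 -3.9]
0.03 [229.22217941 237.4867836 ] [-0.6 -7.1]
0.054 [228.55401028 229.47642595] [ -1.3 -15.1]
0.062 [228.32676541 226.75185701] [ -1.5 -17.9]
top base [0.45257972 0.39626031 0.79788876] 0.4893757271711838
```

```bash
python3 - <<'E'
from h import *
s=read_state(); print(s["eef_pos"].round(4))
q=s["tool_rot"]; M=R.from_quat(np.r_[q[1:],q[0]]).as_matrix()
for k,v in tips(d=.007).items(): print(k,v[1])
snap("p",(212,200,244,238),None,(15,24))
E
```

```text
[0.4526 0.3941 0.1984]
('+', 0.013000000000000001, -0.007) [227.2 215.4]
('+', 0.013000000000000001, 0.007) [222.3 218.2]
('+', 0.009000000000000001, -0.007) [228.4 216.2]
('+', 0.009000000000000001, 0.007) [223.5 219. ]
('-', -0.013000000000000001, -0.007) [234.9 220.6]
('-', -0.013000000000000001, 0.007) [230.  223.4]
('-', -0.009000000000000001, -0.007) [233.7 219.8]
('-', -0.009000000000000001, 0.007) [228.8 222.6]
```

View pics/p_scene.png

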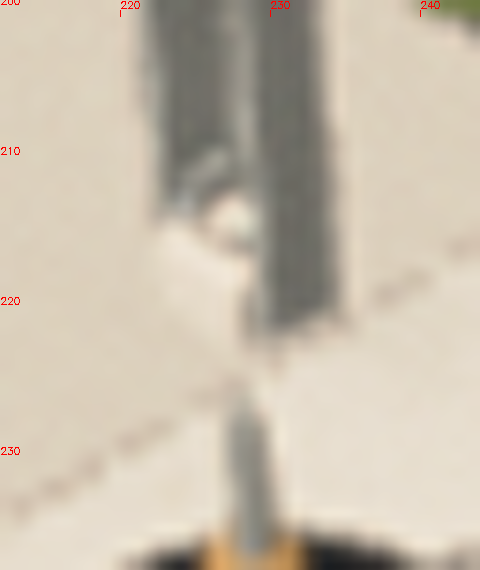

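```bash

python3 -m inch '1.5 5 -5 0 0.002 0.003 -0.34;0 0 0 0 0 0 -0.34; 0 0 0 0 0 0 -0.34'
python3 - <<'E'
from h import *
need(.4541,.399,.174,0)
for k,v in tips(d=.007).items(): print(k,v[1])
snap("q",(212,200,244,250),None,(12,24))
E
```

```text
time_s: 13.4
eef_pos: [0.4547, 0.4, 0.1941]
tool_rot: [0.001, -0.0, 1.0, 0.001]
wrist_force: [-0.4, -0.7, -0.2]
opening: 0.0308
shift mm [ -0.6  -1.  -20.1] turn [-0.001  0.002 -0.001] F [-0.4 -0.7 -0.2] op 0.0308 t 13.4
('+', 0.013000000000000001, -0.007) [226.3 215.4]
('+', 0.013000000000000001, 0.007) [221.4 218.1]
('+', 0.009000000000000001, -0.007) [227.4 216.2]
('+', 0.009000000000000001, 0.007) [222.6 218.9]
('-', -0.013000000000000001, -0.007) [233.8 220.5]
('-', -0.013000000000000001, 0.007) [229.  223.3]
('-', -0.009000000000000001, -0.007) [232.7 219.7]
('-', -0.009000000000000001, 0.007) [227.8 222.5]
```

View pics/q_scene.png

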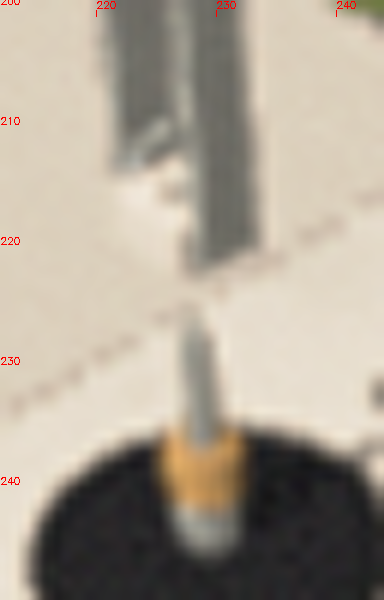

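```bash

python3 -m inch '-0.4 -0.7 -5 0 0.002 0 -0.34;0 0 -5 0 0 0 -0.34; 0 0 -5 0 0 0 -0.34; 0 0 0 0 0 0 -0.34'
python3 -m inch '0 0 -4 0 0 0 -0.34; 0 0 0 0 0 0 -0.34'
python3 - <<'E'
from h import *
need(.4541,.399,.174,0)
E
```

```text
time_s: 13.85
eef_pos: [0.4539, 0.3992, 0.1774]
tool_rot: [-0.0, -0.001, 1.0, 0.001]
wrist_force: [-0.4, -0.4, -1.6]
opening: 0.0309
time_s: 14.05
eef_pos: [0.4539, 0.3991, 0.1728]
tool_rot: [-0.001, -0.001, 1.0, 0.0]
wrist_force: [0.4, -0.7, -1.4]
opening: 0.0305
shift mm [ 0.2 -0.1  1.2] turn [-0.001 -0.001 -0.001] F [ 0.4 -0.7 -1.4] op 0.0305 t 14.05
```

Spacer bottom is at about 61 mm with no contact force. Going down in 2–3 mm steps.

```bash

python3 -m inch '0 0 -3 0 0 0 -0.34; 0 0 0 0 0 0 -0.34'
python3 -m inch '0 0 -3 0 0 0 -0.34; 0 0 0 0 0 0 -0.34'
python3 - <<'E'
from h import *
need(.4541,.399,.16,0)
snap("r",(212,200,244,250),None,(12,24))
E
```

```text
time_s: 14.25
eef_pos: [0.4539, 0.3991, 0.1696]
tool_rot: [-0.001, -0.001, 1.0, 0.0]
wrist_force: [0.6, 0.6, -1.5]
opening: 0.0304
time_s: 14.45
eef_pos: [0.454, 0.3992, 0.1665]
tool_rot: [-0.0, -0.001, 1.0, 0.001]
wrist_force: [-1.0, 0.6, -1.0]
opening: 0.0306
shift mm [ 0.1 -0.2 -6.5] turn [-0.001 -0.001 -0.001] F [-1.   0.6 -1. ] op 0.0306 t 14.45
```

View pics/r_scene.png

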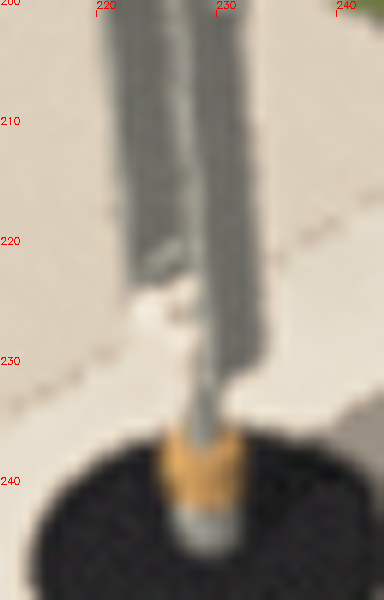

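```bash

python3 -m inch '0 0 -3 0 0 0 -0.34; 0 0 -3 0 0 0 -0.34; 0 0 0 0 0 0 -0.34' 28
python3 -m inch '0 0 -3 0 0 0 -0.34; 0 0 -3 0 0 0 -0.34; 0 0 0 0 0 0 -0.34' 28
python3 - <<'E'
from h import *
need(.4541,.399,.14,0)
E
```

```text
time_s: 14.8
eef_pos: [0.4542, 0.3993, 0.1605]
tool_rot: [-0.0, -0.001, 1.0, 0.001]
wrist_force: [-0.2, -0.7, -1.5]
opening: 0.03
time_s: 15.1
eef_pos: [0.4541, 0.3993, 0.1539]
tool_rot: [-0.0, -0.001, 1.0, 0.001]
wrist_force: [0.5, 0.4, -1.6]
opening: 0.0301
shift mm [ -0.   -0.3 -13.9] turn [-0.001 -0.    -0.001] F [ 0.5  0.4 -1.6] op 0.0301 t 15.1
```

```bash

python3 -m inch '0 0 -3 0 0 0 -0.34; 0 0 -3 0 0 0 -0.34; 0 0 0 0 0 0 -0.34'
python3 -m inch '0 0 -2 0 0 0 -0.34; 0 0 0 0 0 0 -0.34'
python3 -m inch '0 0 -2 0 0 0 -0.34; 0 0 0 0 0 0 -0.34'
```

```text
time_s: 15.4
eef_pos: [0.4541, 0.3993, 0.1473]
tool_rot: [-0.0, -0.001, 1.0, 0.001]
wrist_force: [0.1, 0.0, -1.6]
opening: 0.0298
time_s: 15.6
eef_pos: [0.4543, 0.3993, 0.1453]
tool_rot: [0.0, -0.001, 1.0, 0.001]
wrist_force: [-0.1, 0.4, -1.6]
opening: 0.03
time_s: 15.8
eef_pos: [0.4544, 0.3994, 0.1437]
tool_rot: [0.0, -0.001, 1.0, 0.001]
wrist_force: [-0.1, 0.6, -2.2]
opening: 0.0303
```

```bash

for i in 1; do python3 -m inch '0 0 -2 0 0 0 -0.34; 0 0 0 0 0 0 -0.34'; done
python3 -m inch '0 0 -2 0 0 0 -0.34; 0 0 0 0 0 0 -0.34'
```

```text
time_s: 16.0
eef_pos: [0.4545, 0.3995, 0.1419]
tool_rot: [0.001, -0.001, 1.0, 0.001]
wrist_force: [0.3, -0.1, -1.7]
opening: 0.0299
time_s: 16.2
eef_pos: [0.4546, 0.3995, 0.1399]
tool_rot: [0.001, -0.001, 1.0, 0.001]
wrist_force: [-0.5, -0.6, -1.9]
opening: 0.0299
```

```bash

python3 -m inch '0 0 -2 0 0 0 -0.34; 0 0 0 0 0 0 -0.34'
```

```text
time_s: 16.4
eef_pos: [0.4546, 0.3995, 0.1379]
tool_rot: [0.001, -0.001, 1.0, 0.001]
wrist_force: [-0.6, -0.5, -1.8]
opening: 0.03
```

```bash
python3 - <<'E'
from h import *
need(.4541,.399,.14,0)
for k,v in tips(d=.007).items(): print(k,v[1])
snap("s",(205,200,255,262),None,(12,24))
E
```

```text
shift mm [-0.5 -0.5  2.1] turn [-0.003  0.002 -0.001] F [-0.6 -0.5 -1.8] op 0.03 t 16.4
('+', 0.013000000000000001, -0.007) [228.  234.4]
('+', 0.013000000000000001, 0.007) [223.3 237.2]
('+', 0.009000000000000001, -0.007) [229.1 235.2]
('+', 0.009000000000000001, 0.007) [224.4 238. ]
('-', -0.013000000000000001, -0.007) [235.3 239.6]
('-', -0.013000000000000001, 0.007) [230.7 242.6]
('-', -0.009000000000000001, -0.007) [234.2 238.8]
('-', -0.009000000000000001, 0.007) [229.5 241.7]
```

View pics/s_scene.png

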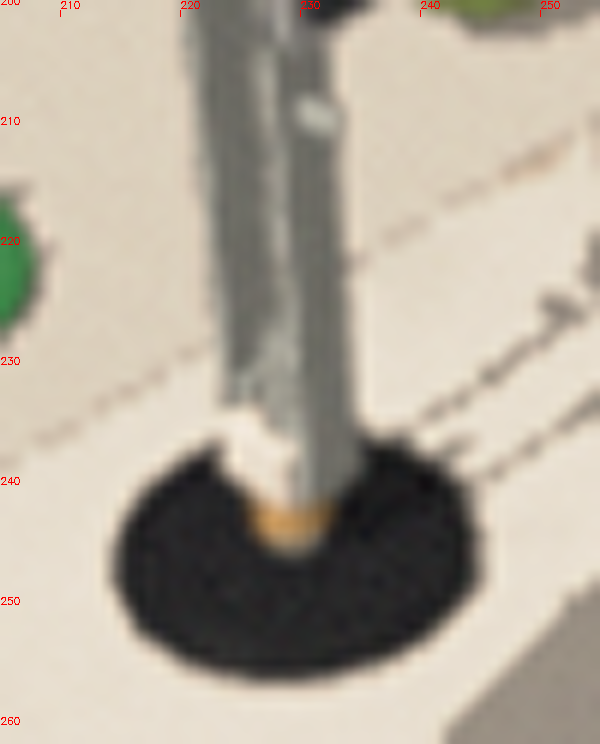

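```bash

python3 -m inch '0 0 -2 0 0 0 -0.34'
python3 -m inch '0 0 -2 0 0 0 -0.34'
```

```text
time_s: 16.55
eef_pos: [0.4547, 0.3995, 0.136]
tool_rot: [0.001, -0.001, 1.0, 0.001]
wrist_force: [-0.9, -0.5, 4.7]
opening: 0.0302
time_s: 16.65
eef_pos: [0.4547, 0.3996, 0.1341]
tool_rot: [0.001, -0.001, 1.0, 0.001]
wrist_force: [-2.1, -1.4, 17.1]
opening: 0.0298
```

```bash

python3 -m inch '0 0 -0.3 0 0 0 -0.34'
```

```text
time_s: 16.75
eef_pos: [0.4547, 0.3996, 0.1341]
tool_rot: [0.001, -0.001, 1.0, 0.001]
wrist_force: [-1.1, -1.1, 8.7]
opening: 0.0299
```

```bash

python3 -m inch '0 0 -0.7 0 0 0 -0.34'
```

```text
time_s: 16.85
eef_pos: [0.4548, 0.3996, 0.1341]
tool_rot: [0.002, -0.001, 1.0, 0.002]
wrist_force: [-2.4, -2.5, 11.1]
opening: 0.03
```

```bash

python3 -m inch '0 0 -0.7 0 0 0 -0.34;0 0 -0.7 0 0 0 -0.34'
```

```text
time_s: 17.05
eef_pos: [0.4547, 0.3995, 0.1341]
tool_rot: [0.002, -0.001, 1.0, 0.002]
wrist_force: [-2.3, -1.9, 10.1]
opening: 0.0298
```

```bash

python3 -m inch '0 0 -0.75 0 0 0 -0.34;0 0 -0.75 0 0 0 -0.34;0 0 -0.75 0 0 0 -0.34'
```

```text
time_s: 17.35
eef_pos: [0.4545, 0.3994, 0.1341]
tool_rot: [0.003, -0.001, 1.0, 0.002]
wrist_force: [-2.5, -2.0, 9.8]
opening: 0.0301
```

```bash

python3 -m inch '0 0 -0.75 0 0 0 -0.34;0 0 -0.75 0 0 0 -0.34'
python3 - <<'E'
from h import *
need(.4541,.399,.14,0)
for k,v in tips(d=.007).items(): print(k,v[1])
snap("t",(205,200,255,262),None,(12,24))
E
```

```text
time_s: 17.55
eef_pos: [0.4543, 0.3993, 0.1341]
tool_rot: [0.004, -0.001, 1.0, 0.003]
wrist_force: [-2.8, -1.8, 9.0]
opening: 0.0298
shift mm [-0.2 -0.3  5.9] turn [-0.006  0.008 -0.001] F [-2.8 -1.8  9. ] op 0.0298 t 17.55
('+', 0.013000000000000001, -0.007) [228.1 235.5]
('+', 0.013000000000000001, 0.007) [223.5 238.4]
('+', 0.009000000000000001, -0.007) [229.3 236.3]
('+', 0.009000000000000001, 0.007) [224.6 239.2]
('-', -0.013000000000000001, -0.007) [235.5 240.8]
('-', -0.013000000000000001, 0.007) [230.8 243.7]
('-', -0.009000000000000001, -0.007) [234.3 239.9]
('-', -0.009000000000000001, 0.007) [229.7 242.9]
```

View pics/t_scene.png

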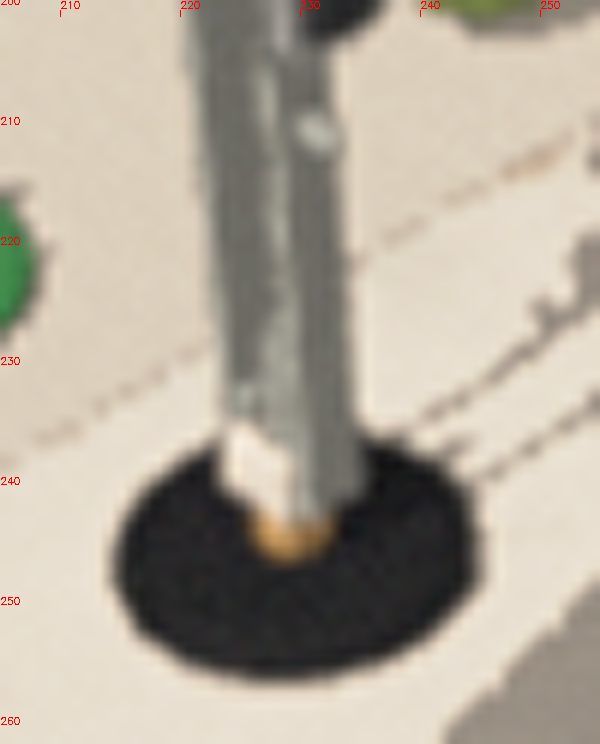

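```bash

python3 -m inch '0 0 -0.9 -0.001 0.001 0 -0.34;0 0 -0.9 -0.001 0.001 0 -0.34'
python3 -m inch '0 0 -0.9 -0.001 0.001 0 -0.34'
```

```text
time_s: 17.8
eef_pos: [0.4544, 0.3994, 0.1341]
tool_rot: [0.004, -0.001, 1.0, 0.002]
wrist_force: [-1.7, -1.6, 10.3]
opening: 0.0299
time_s: 17.9
eef_pos: [0.4544, 0.3994, 0.1341]
tool_rot: [0.004, -0.001, 1.0, 0.002]
wrist_force: [-1.3, -1.0, 10.4]
opening: 0.0303
```

```bash

python3 -m inch '0 0 -1 -0.001 0.001 0 -0.34;0 0 -1 -0.001 0.001 0 -0.34;0 0 -1 -0.001 0.001 0 -0.34;0 0 -1 -0.001 0.001 0 -0.34'
python3 -m inch '0 0 -1 -0.001 0.001 0 -0.34'
python3 -m inch '0 0 -1 -0.001 0.001 0 -0.34'
```

```text
time_s: 18.3
eef_pos: [0.4545, 0.3997, 0.1341]
tool_rot: [0.003, -0.001, 1.0, 0.001]
wrist_force: [-2.2, -2.3, 11.8]
opening: 0.03
time_s: 18.4
eef_pos: [0.4545, 0.3997, 0.1341]
tool_rot: [0.003, -0.001, 1.0, 0.001]
wrist_force: [-2.0, -2.4, 11.7]
opening: 0.03
time_s: 18.5
eef_pos: [0.4545, 0.3998, 0.1341]
tool_rot: [0.003, -0.001, 1.0, 0.001]
wrist_force: [-3.4, -2.0, 11.6]
opening: 0.0303
```

```bash

python3 -m inch '0 0 0 -0.003 0.004 0 -0.34;0 0 0 0 0 0 -0.30; 0 0 0 0 0 0 -0.22; 0 0 0 0 0 0 -0.16;0 0 0 0 0 0 -0.13'
python3 -m inch '0 0 0 0 0 0 -0.13;0 0 0 0 0 0 -0.13'
python3 - <<'E'
from h import *
need(.4541,.399,.14,0)
for k,v in tips(d=.002).items(): print(k,v[1])
snap("u",(205,200,255,262),None,(12,24))
E
```

```text
time_s: 19.0
eef_pos: [0.4541, 0.3996, 0.1329]
tool_rot: [0.001, -0.001, 1.0, -0.001]
wrist_force: [0.2, -0.1, -0.8]
opening: 0.0372
time_s: 19.2
eef_pos: [0.454, 0.3995, 0.1324]
tool_rot: [0.0, -0.001, 1.0, -0.001]
wrist_force: [0.0, -0.7, -0.3]
opening: 0.0372
shift mm [ 0.1 -0.5  7.6] turn [ 0.002  0.001 -0.002] F [ 0.  -0.7 -0.3] op 0.0372 t 19.2
('+', 0.0155, -0.007) [227.3 236. ]
('+', 0.0155, 0.007) [222.7 238.8]
('+', 0.0115, -0.007) [228.5 236.8]
('+', 0.0115, 0.007) [223.8 239.6]
('-', -0.0155, -0.007) [236.1 242.2]
('-', -0.0155, 0.007) [231.4 245.1]
('-', -0.0115, -0.007) [234.9 241.4]
('-', -0.0115, 0.007) [230.3 244.3]
```

View pics/u_scene.png

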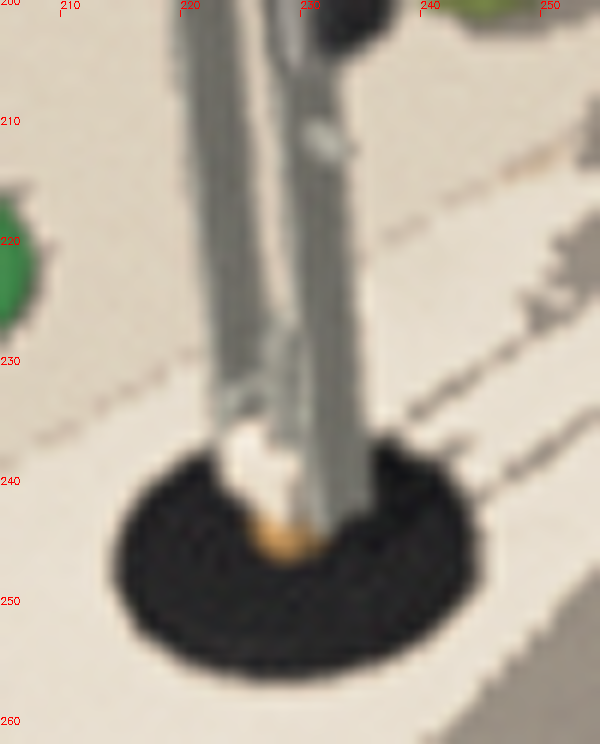

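```bash

python3 -m inch '0 0 5 0.002 0.001 0 -0.13;0 0 6 0 0 0 -0.13; 0 0 6 0 0 0 -0.13; 0 0 0 0 0 0 -0.13'
python3 - <<'E'
from h import *
need(.4541,.399,.14,0)
snap("v",(205,200,255,262),None,(12,24))
E
```

```text
time_s: 19.65
eef_pos: [0.4542, 0.3995, 0.1513]
tool_rot: [0.0, -0.001, 1.0, 0.0]
wrist_force: [-0.3, 1.5, -0.9]
opening: 0.0371
shift mm [ -0.1  -0.5 -11.3] turn [-0.     0.    -0.002] F [-0.3  1.5 -0.9] op 0.0371 t 19.65
```

View pics/v_scene.png

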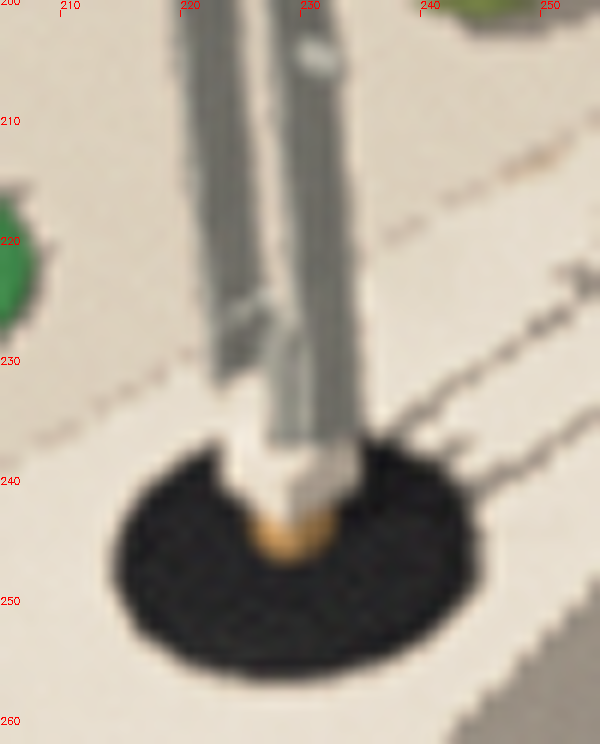

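The spacer stays down at (228,240) while the tongs rise. Continuing up, then over to the stand.

```bash

python3 -m inch '0 0 12 0 0 0 -0.13;0 0 15 0 0 0 -0.13; 0 0 18 0 0 0 -0.13; 0 0 18 0 0 0 -0.13; 0 0 18 0 0 0 -0.13'
python3 -m inch '0 0 12 0 0 0 -0.13;0 0 5 0 0 0 -0.13; 0 0 0 0 0 0 -0.13'
python3 - <<'E'
from h import *
need(.5405,.2585,.25,-.204)
snap("w",(205,200,255,262),None,(12,24))
E
```

```text
time_s: 20.2
eef_pos: [0.4526, 0.3985, 0.235]
tool_rot: [-0.002, -0.001, 1.0, -0.001]
wrist_force: [0.9, -0.3, -1.2]
opening: 0.0372
time_s: 20.5
eef_pos: [0.4532, 0.399, 0.2572]
tool_rot: [0.0, -0.001, 1.0, 0.0]
wrist_force: [0.6, 0.5, -1.5]
opening: 0.0373
shift mm [  87.3 -140.5   -7.2] turn [-0.001  0.001 -0.206] F [ 0.6  0.5 -1.5] op 0.0373 t 20.5
```

View pics/w_scene.png

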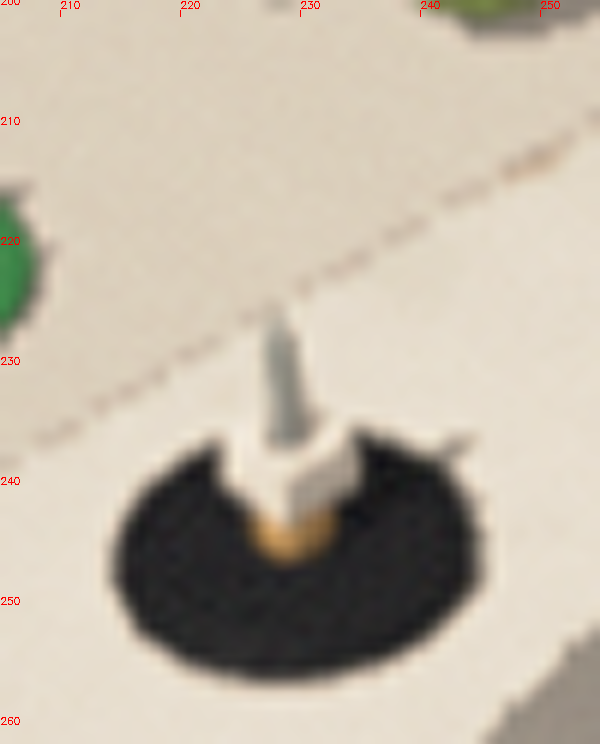

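```bash

python3 -m inch '15 -25 0 0 0 -0.05 -0.22;15 -25 0 0 0 -0.05 -0.22;15 -25 0 0 0 -0.05 -0.22;15 -25 0 0 0 -0.05 -0.22;15 -22 0 0 0 0 -0.22'
python3 - <<'E'
from h import *
need(.541,.2586,.25,-.204)
E
```

```text
time_s: 21.05
eef_pos: [0.5268, 0.2753, 0.2529]
tool_rot: [-0.003, 0.1, 0.995, -0.001]
wrist_force: [0.2, 0.4, -1.1]
opening: 0.0336
shift mm [ 14.2 -16.7  -2.9] turn [ 0.001 -0.005 -0.004] F [ 0.2  0.4 -1.1] op 0.0336 t 21.05
```

```bash

python3 -m inch '8 -9 -3 0.001 -0.005 -0.004 -0.22;6 -6 -3 0 0 0 -0.22;0 0 0 0 0 0 -0.22;0 0 0 0 0 0 -0.22'
python3 - <<'E'
from h import *
need(.541,.2586,.24,-.204)
for k,v in tips(d=.006).items(): print(k,*v[1:])
snap("x",(275,170,325,240),(280,180,330,230),(8,12))
E
```

```text
time_s: 21.45
eef_pos: [0.5419, 0.2576, 0.2439]
tool_rot: [-0.002, 0.104, 0.995, -0.001]
wrist_force: [-0.2, -0.4, -1.0]
opening: 0.0334
shift mm [-0.9  1.  -3.9] turn [ 0.001 -0.004  0.004] F [-0.2 -0.4 -1. ] op 0.0334 t 21.45
('+', 0.013500000000000002, -0.007) [301.2 208.1] [301.5 198.5]
('+', 0.013500000000000002, 0.007) [295.8 210.3] [300.2 203.7]
('+', 0.009500000000000001, -0.007) [302.3 209.1] [303.  198.9]
('+', 0.009500000000000001, 0.007) [297.  211.3] [301.7 204.1]
('-', -0.013500000000000002, -0.007) [308.9 214.7] [311.8 201.1]
('-', -0.013500000000000002, 0.007) [303.5 216.9] [310.5 206.3]
('-', -0.009500000000000001, -0.007) [307.8 213.7] [310.3 200.7]
('-', -0.009500000000000001, 0.007) [302.3 215.9] [309.  205.9]
```

View pics/x_scene.png

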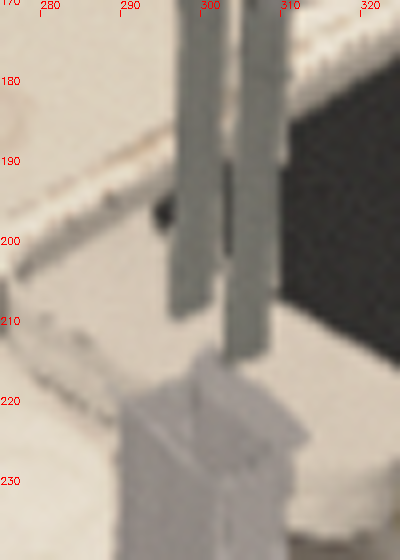

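View pics/x_top.png

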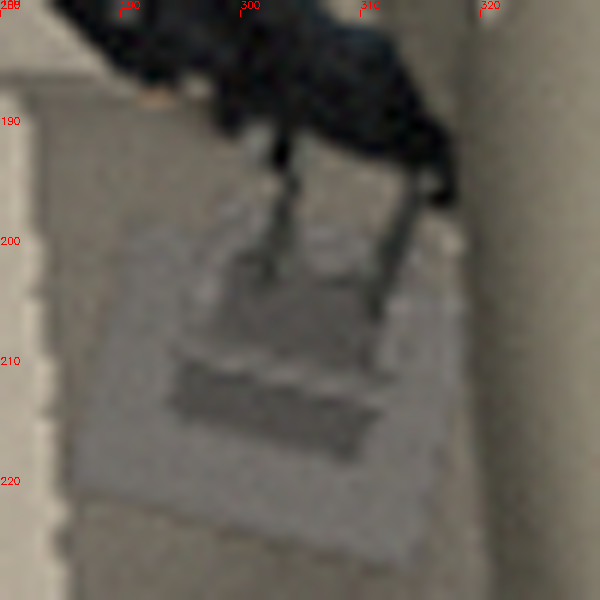

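```bash

python3 -m inch '-1 1 -5 0.001 -0.004 0.004 -0.22;0 0 -5 0 0 0 -0.22;0 0 0 0 0 0 -0.22'
python3 - <<'E'
from h import *
need(.541,.2586,.24,-.204)
for k,v in tips(d=.006).items(): print(k,*v[1:])
snap("y",(275,180,325,240),None,(10,12))
E
```

```text
time_s: 21.85
eef_pos: [0.5396, 0.2608, 0.2336]
tool_rot: [0.001, 0.1, 0.995, 0.0]
wrist_force: [0.4, -0.3, -1.4]
opening: 0.0335
shift mm [ 1.4 -2.2  6.4] turn [-0.     0.001 -0.004] F [ 0.4 -0.3 -1.4] op 0.0335 t 21.85
('+', 0.013500000000000002, -0.007) [299.3 211.6] [299.9 200. ]
('+', 0.013500000000000002, 0.007) [294.  213.9] [298.6 205.2]
('+', 0.009500000000000001, -0.007) [300.4 212.6] [301.4 200.3]
('+', 0.009500000000000001, 0.007) [295.1 214.8] [300.1 205.5]
('-', -0.013500000000000002, -0.007) [307.  218.2] [310.1 202.5]
('-', -0.013500000000000002, 0.007) [301.6 220.5] [308.9 207.7]
('-', -0.009500000000000001, -0.007) [305.8 217.2] [308.6 202.1]
('-', -0.009500000000000001, 0.007) [300.5 219.5] [307.4 207.3]
```

View pics/y_scene.png

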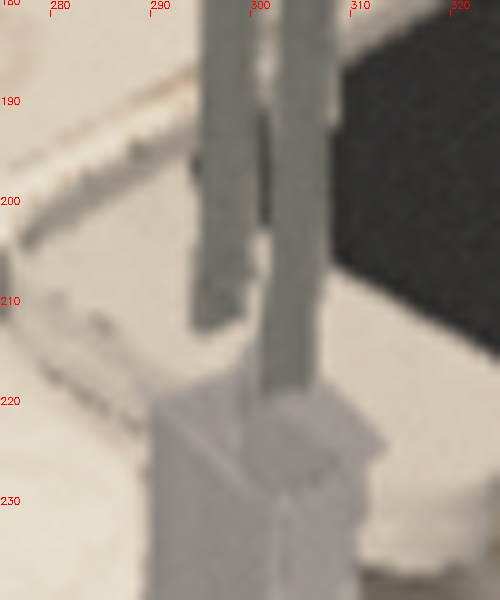

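```bash

python3 -m inch '1.2 -2 0 0 0.001 -0.004 -0.22;0 0 0 0 0 0 -0.22;0 0 0 0 0 0 -0.22'
python3 - <<'E'
from h import *
need(.541,.2586,.222,-.204)
E
```

```text
time_s: 22.2
eef_pos: [0.541, 0.2588, 0.2342]
tool_rot: [0.0, 0.102, 0.995, 0.0]
wrist_force: [0.5, -0.5, -1.3]
opening: 0.0335
shift mm [  0.   -0.2 -12.2] turn [-0.001  0.001 -0.   ] F [ 0.5 -0.5 -1.3] op 0.0335 t 22.2
```

Perfect alignment; descend in steps.

```bash

python3 -m inch '0 0 -5 0 0 0 -0.22;0 0 -5 0 0 0 -0.22'
python3 -m inch '0 0 -5 0 0 0 -0.22'
python3 -m inch '0 0 -5 0 0 0 -0.22'
python3 - <<'E'
from h import *
need(.541,.2586,.2,-.204)
snap("z",(275,170,325,240),None,(8,12))
E
```

```text
time_s: 22.4
eef_pos: [0.5414, 0.2588, 0.2243]
tool_rot: [0.001, 0.102, 0.995, 0.001]
wrist_force: [0.1, -0.5, -1.5]
opening: 0.0334
time_s: 22.5
eef_pos: [0.5414, 0.2588, 0.2188]
tool_rot: [0.001, 0.102, 0.995, 0.001]
wrist_force: [-0.0, -0.1, -0.9]
opening: 0.0332
time_s: 22.6
eef_pos: [0.5413, 0.2587, 0.2132]
tool_rot: [0.001, 0.102, 0.995, 0.001]
wrist_force: [0.2, -0.3, -0.7]
opening: 0.0336
shift mm [ -0.3  -0.1 -13.2] turn [-0.001  0.002  0.   ] F [ 0.2 -0.3 -0.7] op 0.0336 t 22.6
```

View pics/z_scene.png

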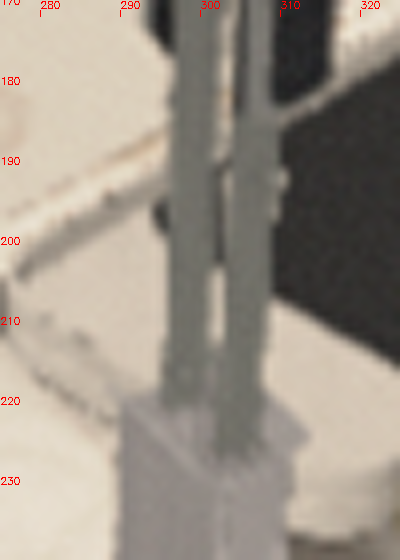

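```bash

python3 -m inch '0 0 -5 0 0.001 0 -0.22;0 0 -5 0 0 0 -0.22'
python3 -m inch '0 0 -5 0 0 0 -0.22;0 0 -6 0 0 0 -0.22'
python3 - <<'E'
from h import *
need(.541,.2586,.125,-.204)
E
```

```text
time_s: 22.85
eef_pos: [0.5411, 0.2586, 0.2016]
tool_rot: [-0.0, 0.102, 0.995, 0.0]
wrist_force: [-0.3, -0.1, -1.4]
opening: 0.0332
time_s: 23.05
eef_pos: [0.5411, 0.2586, 0.1897]
tool_rot: [-0.0, 0.102, 0.995, 0.0]
wrist_force: [-0.2, 0.3, -1.0]
opening: 0.0333
shift mm [ -0.1  -0.  -64.7] turn [-0.001 -0.     0.   ] F [-0.2  0.3 -1. ] op 0.0333 t 23.05
```

```bash

python3 -m inch '0 0 -8 0 0 0 -0.22;0 0 -8 0 0 0 -0.22;0 0 -8 0 0 0 -0.22'
python3 -m inch '0 0 -8 0 0 0 -0.22;0 0 -8 0 0 0 -0.22'
python3 -m inch '0 0 -8 0 0 0 -0.22;0 0 -3 0 0 0 -0.22'
python3 - <<'E'
from h import *
need(.541,.2586,.122,-.204)
snap("A",(275,150,335,240),None,(6,12))
E
```

```text
time_s: 23.35
eef_pos: [0.5411, 0.2587, 0.1637]
tool_rot: [-0.0, 0.102, 0.995, 0.0]
wrist_force: [0.1, 0.1, -0.4]
opening: 0.0335
time_s: 23.55
eef_pos: [0.541, 0.2586, 0.146]
tool_rot: [-0.0, 0.102, 0.995, 0.0]
wrist_force: [0.4, 0.3, -1.0]
opening: 0.0336
time_s: 23.75
eef_pos: [0.5406, 0.2585, 0.133]
tool_rot: [-0.001, 0.102, 0.995, -0.0]
wrist_force: [0.4, 0.5, -0.5]
opening: 0.0332
shift mm [  0.4   0.1 -11. ] turn [-0.    -0.002  0.   ] F [ 0.4  0.5 -0.5] op 0.0332 t 23.75
```

View pics/A_scene.png

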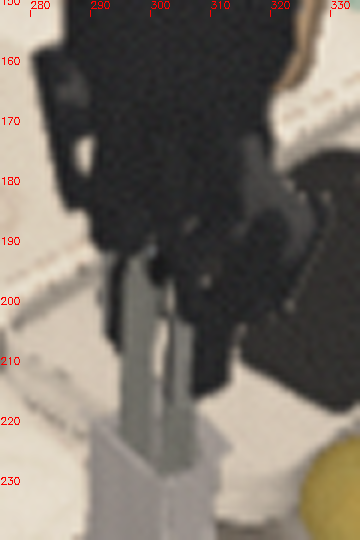

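```bash

python3 -m inch '0 0 -3 0 0 0 -0.18;0 0 -3 0 0 0 -0.14'
python3 -m inch '0 0 -2 0 0 0 -0.13'
python3 -m inch '0 0 -2 0 0 0 -0.13'
```

```text
time_s: 24.0
eef_pos: [0.5409, 0.2586, 0.127]
tool_rot: [-0.001, 0.102, 0.995, 0.0]
wrist_force: [0.7, -0.3, 0.3]
opening: 0.037
time_s: 24.1
eef_pos: [0.541, 0.2586, 0.1249]
tool_rot: [-0.0, 0.102, 0.995, 0.0]
wrist_force: [0.1, 0.1, -0.6]
opening: 0.0371
time_s: 24.2
eef_pos: [0.5411, 0.2586, 0.123]
tool_rot: [-0.0, 0.102, 0.995, 0.0]
wrist_force: [-0.1, -0.1, -0.7]
opening: 0.0372
```

```bash

python3 -m inch '0 0 -1.5 0 0 0 -0.13'
python3 -m inch '0 0 -1.5 0 0 0 -0.13'
```

```text
time_s: 24.3
eef_pos: [0.5412, 0.2587, 0.1216]
tool_rot: [-0.0, 0.102, 0.995, 0.0]
wrist_force: [-0.1, -1.1, 8.8]
opening: 0.037
time_s: 24.4
eef_pos: [0.5417, 0.2586, 0.1211]
tool_rot: [0.001, 0.102, 0.995, 0.0]
wrist_force: [-1.0, -2.2, 9.5]
opening: 0.0372
```

Pins have seated at TCP z of about 0.1215, the same as at the start. Now releasing.

```bash

python3 -m inch '0 0 0 0 0 0 -0.13;0 0 0 0 0 0 -0.08;0 0 0 0 0 0 0;0 0 0 0 0 0 0.1;0 0 0 0 0 0 0.2'
python3 -m inch '0 0 0 0 0 0 0.2;0 0 0 0 0 0 0.2'
python3 - <<'E'
from h import *
need(.541,.2586,.122,-.204)
snap("B",(275,150,335,240),None,(6,12))
E
```

```text
time_s: 24.9
eef_pos: [0.5421, 0.2587, 0.1218]
tool_rot: [0.002, 0.102, 0.995, 0.001]
wrist_force: [0.9, -0.1, -0.9]
opening: 0.051
time_s: 25.1
eef_pos: [0.5421, 0.2588, 0.1217]
tool_rot: [0.002, 0.102, 0.995, 0.001]
wrist_force: [-0.4, -0.9, -0.9]
opening: 0.0513
shift mm [-1.1 -0.2  0.3] turn [-0.001  0.003  0.   ] F [-0.4 -0.9 -0.9] op 0.0513 t 25.1
```

View pics/B_scene.png

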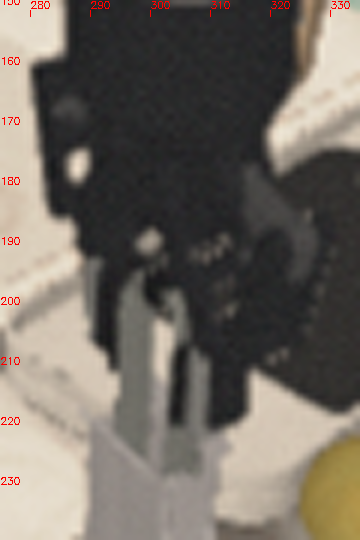

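```bash

python3 -m inch '0 0 5 0 0 0 0.25;0 0 8 0 0 0 0.25;0 0 10 0 0 0 0.25'
python3 -m inch '0 0 15 0 0 0 0.25;0 0 20 0 0 0 0.25;0 0 20 0 0 0 0.25;0 0 20 0 0 0 0.25;0 0 20 0 0 0 0.25'
python3 -m inch '-30 20 15 0 0 0 0.25;-30 20 0 0 0 0 0.25;-30 20 0 0 0 0 0.25;-30 20 0 0 0 0 0.25;-30 20 0 0 0 0 0.25'
python3 -m inch '-20 40 0 0 0 0 0.25;-20 40 0 0 0 0 0.25;-20 30 0 0 0 0 0.25;0 0 0 0 0 0 0.25;0 0 0 0 0 0 0.25'
python3 - <<'E'
from h import *
need(.541,.2586,.122,-.204)
snap("C",(270,185,320,280),(235,185,365,260),(6,6))
crop(get_image("scene"),205,205,255,262,10,"pics/C2.png")
cv2.imwrite("pics/C3.png",get_image("scene")[:,:,::-1])
E
```

```text
time_s: 25.45
eef_pos: [0.5415, 0.2586, 0.1451]
tool_rot: [0.0, 0.102, 0.995, 0.0]
wrist_force: [0.2, 0.7, 0.4]
opening: 0.0535
time_s: 25.95
eef_pos: [0.5408, 0.2584, 0.2471]
tool_rot: [0.001, 0.102, 0.995, 0.001]
wrist_force: [0.4, -0.3, 1.0]
opening: 0.0537
time_s: 26.45
eef_pos: [0.3906, 0.3589, 0.2706]
tool_rot: [0.006, 0.106, 0.994, 0.003]
wrist_force: [0.1, 0.2, -0.1]
opening: 0.0535
time_s: 26.95
eef_pos: [0.3233, 0.4745, 0.2772]
tool_rot: [0.008, 0.103, 0.995, 0.006]
wrist_force: [0.3, -0.2, 0.1]
opening: 0.0537
shift mm [ 217.7 -215.9 -155.2] turn [-0.011  0.017  0.003] F [ 0.3 -0.2  0.1] op 0.0537 t 26.95
```

View pics/C_scene.png

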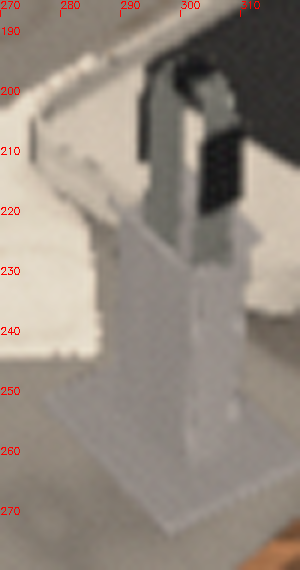

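View pics/C_top.png

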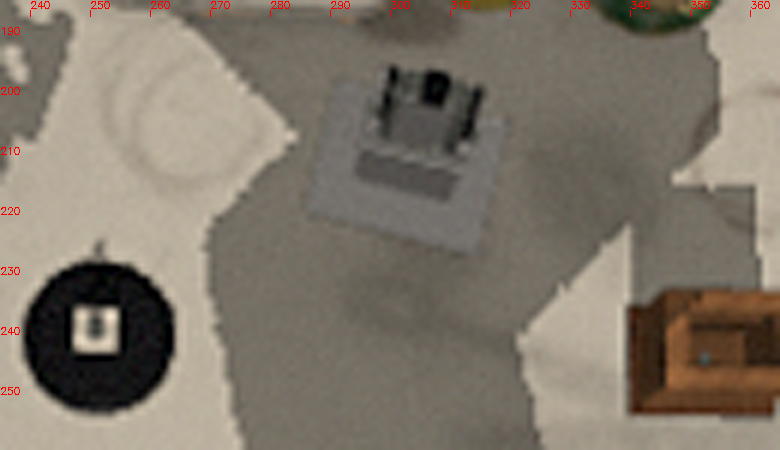

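View pics/C2.png

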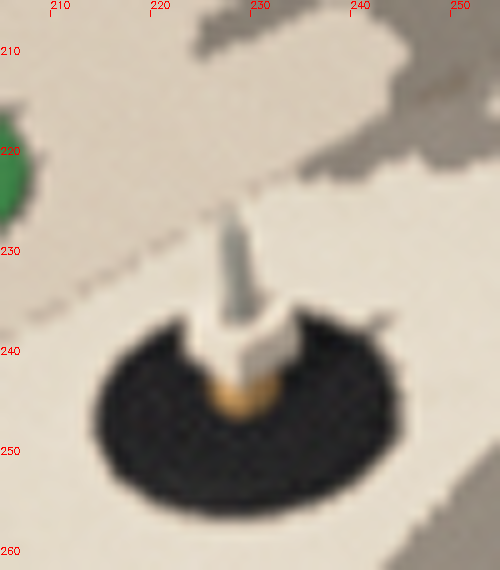

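View pics/C3.png

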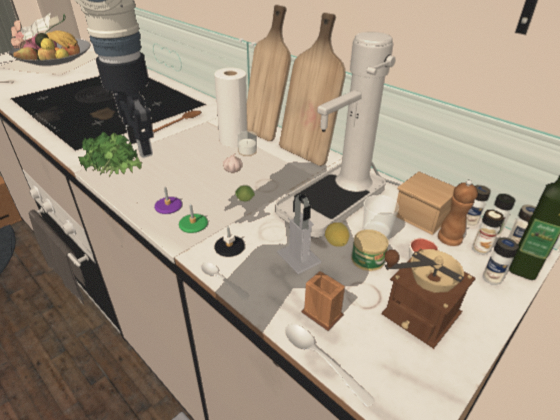

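```bash
python3 - <<'E'
from h import *
for z in (.02,.023,.032): print(z,[(proj("scene",[.4541+a,.399+b,z])[0]+.5).round(1).tolist() for a,b in ((-.009,-.009),(-.009,.009),(.009,-.009))])
E
```

```text
0.02 [[229.0, 244.4], [223.9, 240.7], [235.0, 240.6]]
0.023 [[228.9, 243.4], [223.8, 239.7], [234.9, 239.7]]
0.032 [[228.6, 240.4], [223.6, 236.7], [234.7, 236.7]]
```

```bash
python3 -c "
from rig import *
print(close_job())"
```

```text
the job is handed in; nothing more can be done
None
```

The job is done and handed in at about 27 s of the 72 s. The spacer is on the black foot's spindle with the sleeve home, and the tongs hang in their stand.

**What I did:** I lifted the tongs out of the stand and squeezed them shut on the spacer in the block's pocket. I drew the spacer out, threaded it onto the spindle and pressed it down against a hard stop. I then let go of it and hung the tongs back.

**Press force:** The wrist read 9 to 12 N for nearly 2 s. With about 1.3 N for the tongs' weight, the push on the spacer was roughly 10 to 13 N. Just as the sleeve hit the stop there was one brief reading of 17 N, so about 18.5 N on the spacer. That is above the 10 to 15 N asked for, but under the 20 N limit.

**Last checks:**
- **Foot:** The pictures show the spacer level on the spindle, with the brass sleeve down on the base and no gap under it.
- **Tongs:** The tongs look the same in the stand as at the start. Their pins touched at the starting height.
- **Other things:** The bystanders and the green and purple feet look unmoved. The robot is clear of everything.

**What disagreed:** I expected the arm to stop about 2 mm lower than it did on the press. The pads swinging forward as they close may explain that. My reading of the spacer's height from the final picture also allows 1 to 2 mm above home. I relied on the firm stop and the closed gap under the sleeve instead.

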